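# Hang the pipette holder on the slotted stand

## Robot

A 6-joint arm with a two-finger parallel gripper is mounted at the origin on the work surface. World frame = base frame: x ahead of the robot, y to its left, z up, the work surface at z = 0. Lengths are in mm, angles in rad, forces in N, time in s.
With the tool pointing down it reaches from about 400 to 925 mm from the base axis. Payload 12.5 kg.
Tool frame: the origin (TCP) lies midway between the tips of the shut fingers; the grasp point (between the pads) lies 19 mm behind it; z points along the fingers, y is the direction in which the jaws open and shut (so a half turn about z gives the same grasp; the last joint's range is limited). The gripper opens to 95 mm and grips with 3 to 60 N. Pads are 20 mm wide; open, the fingers measure 119 mm over their backs; the gripper's body (75 mm by 180 mm) begins 59 mm behind the grasp point.
Start: joints at [-1.241, 0.491, 1.559, -0, 1.092, -0.106], TCP at [263.86, -566.593, 184.861] pointing down, gripper open.
Joint ranges: [-3.1, 3.1], [-0.84, 2.19], [0.05, 2.79], [-1.13, 4.28], [0.06, 2.93], [-2.69, 2.69]. Speed limits (rad/s): [2.22, 2.22, 2.79, 3.14, 3.14, 3.14].

## Interface

Orientations are given as [roll, pitch, yaw] about the fixed x, y, z axes, in that order (R = Rz(yaw) Ry(pitch) Rx(roll)).
In Python, from cell import * gives the robot as it stands. The module is installed in compiled form; this text tells all that it offers.
- The arm moves only by the tool carry_out, never from a script. Its argument "moves" is a list of rows, each an object of numbers: "dx", "dy", "dz": the shift along the tool's x, y, z in m; "twist": the turn about the tool's z in degrees. A call has 1 to 5 rows; each row is the pose to reach, as a shift and turn from the pose commanded when the call began, along the tool's axes at that moment; what a row does not reach only later rows make up. A row lasts 1/10 s, in which the tool goes at most 50 mm and 8.59 degrees, less where a joint would pass 70% of its speed; a pose out of reach is approached as far as the arm can. A call with a gripper value outside its range is refused whole. "grip" is the finger opening in m, from 0 to 0.0951, set as the call begins (left out, the last holds). The fingers move at their own pace and stop on an object; the grip force is fixed at half the most. Time passes only in rows, so rows that repeat a pose let the fingers close. It gives the time, the measured TCP pose, the force and the opening at its end, in the units of the state.
- state(): the state, without advancing time (a new reading comes with each control period).
- read_camera(name): name is "side" or "top"; returns (picture, depth): 420x560x3 uint8, red, green, blue; 420x560 float32, mm along the optical axis (not along the pixel's ray), 0 where there is no reading.
- camera_info(name): a dict with "mtx" (3x3 intrinsics, pixels), "R" (3x3) and "t" (3): a world point X has camera coordinates R X + t. Camera axes: x right, y down, z forward; pixel columns grow to the right and rows downward; lengths in mm; the calibration is good to about 2 mm. A picture is of the moment at which its call begins. camera_info takes no time and is no camera call.
- job_done(): hands the job in, once; it reports no verdict.
The state is a dict: "t": time; "joints": joint angles; "qvel": joint speeds; "tau": joint torques, N m; "eef_pos": TCP position; "tcp_rot": TCP orientation; "ft_force": force on the tool from outside, world axes, zero at the start; "moment": the same for the moment, N m; "opening": opening from 0.0 (shut) to 1.0 (fully open).
Only numpy, scipy, OpenCV 4.12 (cv2) and the standard library are available. Lean on these libraries where they do the work, as an engineer would, in place of code of your own. Each camera call takes 0.05 s, during which the arm holds its last target. There are 200 camera calls.

## Task

Pick up the forked white pipette holder and hook it onto the slotted stand: press its two hook tabs into the top row of slots, then push it down past the spring catch until the hooks are fully home against the stop, and let go. Feel for the slots and do not force it (push no harder than about 20 N), and leave the other things on the bench where they are.

Things in the scene. Friction and masses are not known exactly. Their poses are not given: they have to be found in the camera images.
- bracket: The pipette holder, white painted metal, about 0.22 kg, standing on its underside. Origin: on the underside, under the middle of the back face; +x points out of the back face (as the hooks do), y along its width, z up. Back plate 84 mm wide, 60 high, 6 thick (x -6 to 0). Forked shelf 5 mm thick at the bottom, 84 wide, out to x = -92 mm.
- rib (a point): Grip point on the holder's upright rib, at x -40, z 45 mm of the holder (same axes). The rib is 10 mm thick across y, runs from the back plate to x = -68 mm, top edge 58 mm above the underside; pinch it from above, fingers closing along y. Beside it is only the shelf, 40 mm below this point.
- tabs (a point): Midway between the two steel hook tabs, on the back face, 51 mm above the underside (same axes). Tabs at y = -22 and +22 mm, 8 mm wide, 14 mm high over all (7 above to 7 below this point): the upper 6 mm is a neck out to x = 9.5 mm; at its end a lip 4 mm thick (x 5.5 to 9.5 mm) hangs 8 mm below the neck.
- stand: The fixed stand: grey foot 170 x 160 x 12 mm (x -50 to 120), a post, and before it a steel slotted plate, 80 mm wide, 4 thick, 85 to 191 mm high. Origin at table height under the post's middle, in the plane of the plate's front face; +x points into the slots, y sideways, z up. Slots: 2 columns 44 mm apart, 3 rows at z 102, 136, 170 mm, each slot 11 mm wide, 18 high.
- top_row (a point): On the front face, 170 mm up, at mid height of the wanted top row (stand's axes). The slotted plate sits off centre in a stiff slide, so the slot pair's middle is up to 18 mm along y to either side of this point: not in any pose, to be found by feel or sight; a light push does not move it. While the tabs are not in the slots the holder's back face stays 9.5 mm off the plate.
- seat (a point): x and z of the holder's origin when fully home (stand's axes; y is as the plate sits): 109 mm up, necks resting on the slots' lower edges, back face 0 to 2 mm off the plate. With the tabs at mid slot it is 10 mm higher. A spring catch behind the plate resists with up to about 12 N from 7 to 3 mm above home, then gives way; the weight alone does not pass it. At the bottom it stops hard.
- tip_box: bystander: pipette tip box with blue lid, 87 x 122 x 63 mm, origin under its centre
- tube_rack: bystander: green tube rack with capped tubes, 100 x 220 x 90 mm, origin under its centre
- wash_bottle: bystander: white bottle, 60 mm across, 150 mm high, origin under its centre
- beaker: bystander: glass beaker, 70 mm across, 90 mm high, origin under its centre
- tape_roll: bystander: roll of tape, 80 mm across, 20 mm high, lying flat, origin under its centre
- timer: bystander: white timer, 60 x 60 x 20 mm, origin under its centre
- pipette: bystander: grey pipette lying on the bench, 225 mm long along x, 24 mm thick, origin under its middle
Not all that is in view belongs to the job. Leave any pink or turquoise look-alike of the bracket alone.

How it is judged (in metres and radians):
On the way:
1. the hook tabs are pushed through the top row of slots: back face within 6 mm of the plate, holder still at least 4 mm above its seat (x of bracket in the frame of stand between -0.006 and 0.003 m and z of bracket in the frame of stand between 0.113 and 0.125 m and y of bracket in the frame of stand between -0.022 and 0.022 m), for 0.1 s.
At the end, for the whole second after the job is handed in: The holder hangs on the stand by its hooks in the top row of slots, fully down: its origin at most 2.5 mm above the seat (109 mm in the stand's frame), its back face within 5 mm of the plate, sideways within 22 mm of the stand's middle, upright and square to it within 0.12 rad, at rest and let go (x of bracket in the frame of stand between -0.005 and 0.003 m and z of bracket in the frame of stand between 0.105 and 0.1115 m and y of bracket in the frame of stand between -0.022 and 0.022 m and angle between bracket's own z axis and vertical below 0.12 rad and angle between the x axis of bracket and the x axis of stand, either way round below 0.12 rad and linear speed of bracket below 0.02 m/s); the robot touches nothing.
It fails at once if the holder is forced: more than 50 N of contact force in all between holder and stand (contact force between bracket and stand above 50 N).
It fails at once if the robot pushes the stand with more than 25 N (contact force between the arm and stand above 25 N).
It fails at once if a bystander is moved more than 40 mm (distance of any of tip_box, tube_rack, wash_bottle, beaker, tape_roll, timer, pipette from where it was at the start of the episode above 0.04 m).
It also fails if it takes over 70 s, if anything falls off the work surface, if the arm or the gripper's body presses on something with over 40 N, if the wrist force passes 120 N, or if a joint passes its speed limit or range.

## Working session

There is one attempt and no reset: what is moved stays moved. The work goes in short steps, Python scripts to look and compute and a tool call to move; the robot and the scene stay as the last step left them, time stands still between calls to the robot, and variables do not carry over. Pictures are saved under pics/ and viewed, about 8 in all and at most 12, crops included, and the job is handed in when it is done.

Besides the shell and the picture viewer there is one more tool, called after "Request:" as name([rows], argument=value, ...), one row to a line, values as JSON. carry_out: Moves the arm, as the interface text tells. Its arguments: {"type":"object","properties":{"moves":{"type":"array","items":{"type":"object","properties":{"dx":{"type":"number"},"dy":{"type":"number"},"dz":{"type":"number"},"twist":{"type":"number"}}}},"grip":{"type":"number"}},"required":["moves"]}

```bash
mkdir -p pics; cat > h.py <<'E'
from cell import *
import numpy as np, cv2
def cloud(name):
    im,d=read_camera(name); c=camera_info(name)
    K=np.array(c["mtx"]);R=np.array(c["R"]);t=np.array(c["t"]).ravel()
    v,u=np.mgrid[:d.shape[0],:d.shape[1]]
    P=np.stack([(u-K[0,2])/K[0,0]*d,(v-K[1,2])/K[1,1]*d,d],-1)
    W=(P-t)@R
    W[d==0]=np.nan
    return im,d,W
def save(n,im): cv2.imwrite("pics/"+n,im[...,::-1])
E
python3 - <<'E'
from h import *
print(state())
for n in("top","side"):
    im,d,W=cloud(n); save(n+"1.png",im); np.savez(n+"1.npz",im=im,d=d,W=W)
    c=camera_info(n); print(n,c, 'campos',-np.array(c["R"]).T@np.array(c["t"]).ravel())
E
```

```text
{'t': 0.0, 'joints': array([-1.24058751e+00,  4.91579174e-01,  1.55947300e+00,  1.07759830e-05,
        1.09171458e+00, -1.05600876e-01]), 'qvel': array([ 0.00037202,  0.00023802, -0.00114025,  0.0002334 ,  0.00153995,
       -0.00086093]), 'tau': array([-6.22656007e-04, -6.12651515e+01, -2.58184361e+01,  6.92416937e-02,
        4.81639104e-02, -9.29601219e-05]), 'eef_pos': array([ 263.76726559, -566.29021747,  184.24147962]), 'tcp_rot': array([-3.14042610e+00, -1.33259294e-04,  4.35804643e-01]), 'ft_force': array([0.52547889, 0.28330471, 0.12616396]), 'moment': array([ 0.0040136 , -0.01266497, -0.01486611]), 'opening': 0.9983651802074127}
top {'mtx': array([[437.00916967,   0.        , 279.75988825],
       [  0.        , 437.00916967, 206.62682122],
       [  0.        ,   0.        ,   1.        ]]), 'R': array([[ 0.02978086, -0.99955588, -0.00106718],
       [-0.98321837, -0.02910182, -0.18009645],
       [ 0.1799854 ,  0.0064127 , -0.98364838]]), 't': array([ -52.86167771,  510.36421   , 1331.54936594])} campos [ 263.714279    -46.52450424 1401.63474105]
side {'mtx': array([[503.00878679,   0.        , 278.62992767],
       [  0.        , 503.00878679, 217.11319066],
       [  0.        ,   0.        ,   1.        ]]), 'R': array([[-0.79298818, -0.60917288, -0.00884035],
       [-0.43876909,  0.58111251, -0.68541223],
       [ 0.42267178, -0.53964492, -0.72810159]]), 't': array([ 366.04890216,  313.56260364, 1396.69859705])} campos [-162.49105546  794.4932219  1235.09410711]
```

View pics/top1.png

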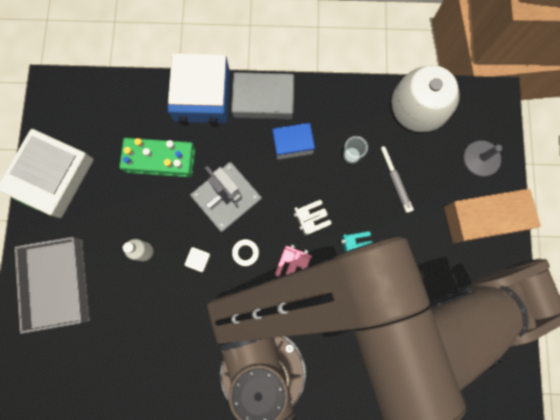

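View pics/side1.png

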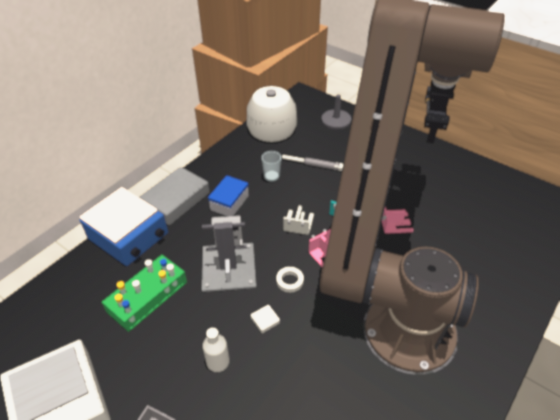

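Top view: candidates are the white fork (312,217), a pink one (292,260) and a turquoise one (357,240). The white one fits the description. The stand is at (226,195). I'll enlarge both and extract points.

```bash
python3 - <<'E'
from h import *
a=np.load("top1.npz");b=np.load("side1.npz")
r=lambda im,u,v,w,h:cv2.resize(im[v:v+h,u:u+w],(400,300),interpolation=cv2.INTER_CUBIC)
T,S=a["im"],b["im"]
save("crop1.png",np.vstack([np.hstack([r(T,180,155,100,75),r(T,280,190,64,48)]),np.hstack([r(S,185,205,100,75),r(S,265,195,64,48)])]))
for n,z,(u0,u1,v0,v1) in(("top",a,(285,340,190,245)),("side",b,(275,320,200,240))):
    im=z["im"].astype(int);W=z["W"]
    m=np.zeros(im.shape[:2],bool);m[v0:v1,u0:u1]=True
    sat=im.max(2)-im.min(2)
    m&=(im.min(2)>70)&(sat<60)&(W[...,2]>-5)
    P=W[m];print(n,m.sum(),np.nanmin(P,0),np.nanmax(P,0),np.histogram(P[:,2],bins=range(-5,75,5))[0])
    for lo,hi in((0,15),(50,75)):
        q=P[(P[:,2]>lo)&(P[:,2]<hi)][:,:2].astype(np.float32)
        if len(q)>5: rr=cv2.minAreaRect(q);print(lo,hi,len(q),rr,cv2.boxPoints(rr).round().tolist())
# stand foot
for n,z,(u0,u1,v0,v1) in(("top",a,(185,268,158,235)),("side",b,(195,262,200,292))):
    im=z["im"].astype(int);W=z["W"];m=np.zeros(im.shape[:2],bool);m[v0:v1,u0:u1]=True
    m&=(im.min(2)>45)
    P=W[m]
    print(n,np.histogram(P[:,2],bins=range(-10,230,10))[0])
    for lo,hi in((4,22),(80,188),(150,200)):
        q=P[(P[:,2]>lo)&(P[:,2]<hi)][:,:2].astype(np.float32)
        if len(q)>5: rr=cv2.minAreaRect(q);print(lo,hi,len(q),rr,cv2.boxPoints(rr).round().tolist())
E
```

```text
top 818 [ 399.54589619 -205.17675125   -4.97022278] [549.80854728 -77.17416469  68.47791921] [141 286 177  24   7   7   3  10   6   8   5  27  66  49   2]
0 15 487 ((490.00750732421875, -141.36642456054688), (99.71775817871094, 105.26469421386719), 22.437021255493164) [[424.0, -112.0], [464.0, -209.0], [556.0, -171.0], [516.0, -74.0]]
50 75 144 ((484.5866394042969, -113.11327362060547), (71.38822174072266, 78.23745727539062), 53.80321502685547) [[432.0, -119.0], [495.0, -165.0], [537.0, -107.0], [474.0, -61.0]]
side 720 [ 383.74460526 -219.05271963   -4.95163237] [553.85155655 -73.99148588  62.14987649] [173 137  52  25  29  30  24  28  26  35  26  54  63  18   0]
0 15 214 ((480.069580078125, -152.85662841796875), (136.05630493164062, 131.62591552734375), 11.028037071228027) [[401.0, -101.0], [426.0, -230.0], [559.0, -204.0], [534.0, -75.0]]
50 75 135 ((442.8853454589844, -118.23997497558594), (81.15293884277344, 123.43584442138672), 86.51944732666016) [[379.0, -155.0], [502.0, -162.0], [507.0, -81.0], [384.0, -74.0]]
top [ 649 1108 1289   22   14   43   80   42    3   21   67    7  
[... 528 characters left out ...]
, [528.0, 75.0], [617.0, 156.0], [582.0, 194.0]]
side [1721 1617 1137  100   87   92  142  116   36  103  122   56   54   56
   52   54   48   41   44  217  173   64    0]
4 22 1995 ((621.4812622070312, 71.52322387695312), (227.88368225097656, 384.7037353515625), 39.01752853393555) [[412.0, 149.0], [654.0, -150.0], [831.0, -6.0], [589.0, 293.0]]
80 188 754 ((553.3062133789062, 136.14352416992188), (119.10708618164062, 60.34751892089844), 43.8217658996582) [[489.0, 117.0], [531.0, 73.0], [617.0, 156.0], [575.0, 199.0]]
150 200 523 ((552.952392578125, 136.56072998046875), (119.16352844238281, 59.56875991821289), 44.95444869995117) [[490.0, 116.0], [532.0, 73.0], [616.0, 158.0], [574.0, 200.0]]
```

View pics/crop1.png

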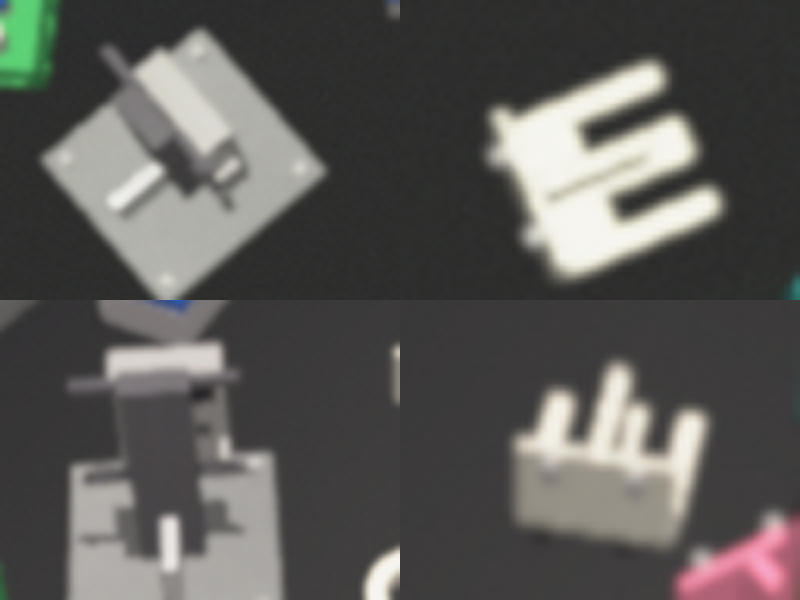

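```bash
cat >> h.py <<'E'
def cast(name,uv,z):
    c=camera_info(name);K=np.array(c["mtx"]);R=np.array(c["R"]);t=np.array(c["t"]).ravel()
    uv=np.atleast_2d(np.array(uv,float)); r=np.c_[uv,np.ones(len(uv))]@np.linalg.inv(K).T@R
    o=-R.T@t; s=(z-o[2])/r[:,2]; return o+r*s[:,None]
def proj(name,X):
    c=camera_info(name);K=np.array(c["mtx"]);p=(np.atleast_2d(X)@np.array(c["R"]).T+np.array(c["t"]).ravel())@K.T
    return p[:,:2]/p[:,2:]
def blob(m):
    c,_=cv2.findContours(m.astype(np.uint8),cv2.RETR_EXTERNAL,cv2.CHAIN_APPROX_NONE); return max(c,key=cv2.contourArea).reshape(-1,2)
E
python3 - <<'E'
from h import *
a=np.load("top1.npz");b=np.load("side1.npz")
im=a["im"].astype(int);m=np.zeros(im.shape[:2],bool);m[158:235,185:268]=1
m&=(im.min(2)>90)&(im.max(2)-im.min(2)<40)
p=blob(m);F=cast("top",p,12)[:,:2].astype(np.float32)
rr=cv2.minAreaRect(F);bx=cv2.boxPoints(rr);print("foot",rr,bx.round(1).tolist())
cen=np.array(rr[0])
# x axis candidate: the edge direction closest to yaw 130
e=[bx[1]-bx[0],bx[2]-bx[1]];
for k in e: print(np.linalg.norm(k),np.degrees(np.arctan2(k[1],k[0])))
d=max(( (s*k/np.linalg.norm(k)) for k in e for s in(1,-1)),key=lambda k:k@np.array([np.cos(2.27),np.sin(2.27)]))
yaw=np.arctan2(d[1],d[0]);n=np.array([-d[1],d[0]]);print("yaw",np.degrees(yaw))
for nm,z in(("top",a),("side",b)):
    P=z["W"].reshape(-1,3);c=z["im"].reshape(-1,3).astype(int).mean(1)
    q=P[:,:2]-cen;l=np.c_[q@d+35,q@n,P[:,2]]
    k=(np.abs(l[:,0]-35)<100)&(np.abs(l[:,1])<90)
    print(nm,"slices: z n xlo xhi ylo yhi bright")
    for lo in range(20,220,12):
        s=k&(l[:,2]>lo)&(l[:,2]<=lo+12)
        if s.sum()>5: print(lo,s.sum(),np.percentile(l[s,0],[3,50,97]).round(),np.percentile(l[s,1],[3,50,97]).round(),c[s].mean().round())
# bracket silhouette white
im=a["im"].astype(int);m=np.zeros(im.shape[:2],bool);m[190:245,285:340]=1
m&=(im.min(2)>110)
p=blob(m);G=cast("top",p,5)[:,:2].astype(np.float32);rr=cv2.minAreaRect(G);print("bracket sil@z5",rr,cv2.boxPoints(rr).round(1).tolist())
E
```

```text
foot ((561.1176147460938, 151.79583740234375), (198.16705322265625, 173.01480102539062), 42.55329132080078) [[429.6000061035156, 148.5], [546.5999755859375, 21.100000381469727], [692.5999755859375, 155.10000610351562], [575.5999755859375, 282.5]]
173.0148 -47.4467
198.16705 42.55329
yaw 132.5533
top slices: z n xlo xhi ylo yhi bright
20 23 [-5. 57. 99.] [-20.  23.  85.] 122.0
32 20 [35. 63. 96.] [21. 23. 41.] 114.0
44 18 [38. 65. 94.] [19. 22. 41.] 145.0
56 64 [43. 74. 98.] [11. 17. 41.] 205.0
68 6 [39. 48. 52.] [-2. 40. 41.] 94.0
80 41 [ 6. 20. 52.] [ 8. 54. 72.] 126.0
92 50 [ 5. 27. 51.] [39. 54. 75.] 115.0
104 10 [ 2. 37. 52.] [23. 41. 64.] 94.0
116 11 [ 3. 41. 52.] [ 4. 41. 60.] 87.0
128 10 [ 3. 38. 52.] [13. 41. 63.] 88.0
140 12 [ 2. 40. 53.] [21. 41. 64.] 96.0
152 9 [10. 49. 52.] [ 3. 41. 59.] 94.0
164 11 [ 2. 43. 52.] [12. 42. 64.] 87.0
176 58 [ 3. 25. 52.] [-25.  36.  75.] 155.0
188 335 [ 1. 20. 48.] [-32.  24.  65.] 177.0
200 106 [31. 41. 51.] [-6. 19. 40.] 122.0
side slices: z n xlo xhi ylo yhi bright
20 42 [ 49.  54. 102.] [-7. 22. 40.] 106.0
32 37 [ 51.  54. 103.] [-6. 11
[... 182 characters left out ...]
92 111 [ 4. 36. 55.] [-27.  34.  67.] 95.0
104 63 [ 3. 51. 56.] [-9. 24. 61.] 82.0
116 71 [ 2. 52. 56.] [-14.  28.  61.] 84.0
128 63 [ 5. 52. 56.] [-8. 20. 62.] 78.0
140 67 [ 5. 52. 56.] [-7. 24. 60.] 74.0
152 55 [14. 52. 56.] [-6. 22. 51.] 69.0
164 52 [51. 53. 56.] [-8. 17. 40.] 73.0
176 140 [ 2. 35. 57.] [-39.  23.  73.] 104.0
188 266 [ 3. 28. 55.] [-28.  22.  63.] 151.0
200 64 [35. 46. 56.] [-7. 12. 40.] 120.0
bracket sil@z5 ((490.95306396484375, -140.92811584472656), (97.26586151123047, 100.879638671875), 24.914081573486328) [[425.6000061035156, -115.69999694824219], [468.1000061035156, -207.1999969482422], [556.2999877929688, -166.1999969482422], [513.7999877929688, -74.69999694824219]]
```

```bash
python3 - <<'E'
from h import *
a=np.load("top1.npz");b=np.load("side1.npz")
im=a["im"].astype(int);W=a["W"];m=np.zeros(im.shape[:2],bool);m[158:235,185:268]=1
m&=(im.min(2)>75)&(im.max(2)-im.min(2)<40)&(W[...,2]<28)
h=cv2.convexHull(blob(m)).reshape(-1,2)
F=cast("top",h,12)[:,:2].astype(np.float32);rr=cv2.minAreaRect(F);bx=cv2.boxPoints(rr);print("foot",rr,bx.round(1).tolist())
e=[bx[1]-bx[0],bx[2]-bx[1]]
d=max(((s*k/np.linalg.norm(k)) for k in e for s in(1,-1)),key=lambda k:k@np.array([np.cos(2.3),np.sin(2.3)]))
n=np.array([-d[1],d[0]]);cen=np.array(rr[0]);o=cen-35*d
print("yaw",np.degrees(np.arctan2(d[1],d[0])),"origin",o)
np.savez("stand.npz",o=o,d=d,n=n)
# bright cap points in stand frame
for nm,z in(("top",a),("side",b)):
    I=z["im"].mean(2);W=z["W"];l=np.stack([(W[...,:2]-o)@d,(W[...,:2]-o)@n,W[...,2]],-1)
    box=(np.abs(l[...,0]-30)<60)&(np.abs(l[...,1])<90)
    for t,cond in(("cap",(I>150)&(l[...,2]>178)),("post",(l[...,2]>30)&(l[...,2]<75)&(l[...,0]<58)&(l[...,0]>25)&(np.abs(l[...,1])<40)),("mid",(l[...,2]>100)&(l[...,2]<170)&(l[...,0]<15)),("high",(l[...,2]>197))):
        q=l[box&cond]
        if len(q): print(nm,t,len(q),np.percentile(q,[2,10,50,90,98],axis=0).round(1).tolist())
    mm=box&(I>150)&(l[...,2]>178)
    pp=blob(mm);C=cast(nm,pp,191)[:,:2]-o
    print(" cap contour@191: x",np.percentile(C@d,[0,5,95,100]).round(1),"y",np.percentile(C@n,[0,5,95,100]).round(1))
# bracket: mask crop
for nm,z,(u0,u1,v0,v1) in(("top",a,(285,340,190,245)),("side",b,(275,320,200,240))):
    im=z["im"].astype(int);m=np.zeros(im.shape[:2],bool);m[v0:v1,u0:u1]=1;m&=(im.min(2)>100)&(im.max(2)-im.min(2)<60)
    P=z["W"][m];hi=P[(P[:,2]>50)&(P[:,2]<70)]
    k=np.array([np.cos(np.radians(114.9)),np.sin(np.radians(114.9))]);q=np.c_[hi[:,:2]@k,hi[:,:2]@[-k[1],k[0]],hi[:,2]]
    # top-edge line of back plate: points with largest along-k
    bp=q[q[:,0]>np.percentile(q[:,0],97)-12]
    print(nm,len(hi),"along",np.percentile(q[:,0],[3,50,97]).round(1),"across",np.percentile(q[:,1],[3,50,97]).round(1),"fit slope of plate",np.polyfit(bp[:,1],bp[:,0],1).round(3), "z",np.median(hi[:,2]))
r=lambda im,u,v,w,h:cv2.resize(im[v:v+h,u:u+w],(400,600),interpolation=cv2.INTER_CUBIC)
save("crop2.png",np.hstack([r(b["im"],200,205,50,75),r(a["im"],196,160,50,75)]))
E
```

```text
foot ((560.8450317382812, 151.37054443359375), (200.0955810546875, 175.9108123779297), 42.590179443359375) [[427.70001220703125, 148.39999389648438], [546.7000122070312, 18.899999618530273], [694.0, 154.3000030517578], [575.0, 283.79998779296875]]
yaw 132.59018 origin [584.5312748  125.60308647]
top cap 263 [[1.4, -14.3, 185.9], [3.6, -6.8, 187.8], [14.2, 25.6, 190.7], [25.0, 57.4, 193.8], [27.3, 62.9, 195.7]]
top post 22 [[34.8, -4.3, 32.8], [42.6, 10.7, 35.4], [52.5, 22.2, 58.0], [56.6, 39.8, 68.9], [57.2, 39.9, 69.6]]
top mid 14 [[1.0, 51.9, 103.4], [1.8, 54.1, 106.7], [4.5, 63.3, 134.9], [4.9, 63.7, 157.2], [8.7, 63.9, 165.9]]
top high 133 [[31.2, -7.6, 197.9], [33.2, -3.8, 198.9], [41.7, 16.6, 201.6], [50.4, 37.2, 204.3], [52.2, 40.9, 206.2]]
 cap contour@191: x [ 0.8  1.1 27.6 28. ] y [-15.7 -14.7  64.1  64.9]
side cap 173 [[0.4, -14.7, 184.7], [4.2, -8.9, 187.1], [12.6, 24.9, 189.8], [26.0, 56.2, 193.0], [31.2, 61.9, 199.2]]
side post 130 [[48.8, -8.2, 32.9], [50.3, -4.6, 37.9], [53.2, 16.1, 56.4], [56.0, 35.2, 70.9], [57.6, 38.9, 74.4]]
side mid 77 [[0.5, -16.0, 102.0], [2.9, 17.7, 108.0], [5.4, 52.4, 123.2], [12.7, 61.3, 149.1], [14.6, 62.7, 156.0]]
side high 117 [[31.2, -8.0, 197.2], [35.4, -3.7, 197.6], [44.7, 14.3, 200.3], [54.0, 36.3, 203.1], [56.7, 39.3, 204.8]]
 cap contour@191: x [ 2.3  2.8 28.  29.2] y [-14.6 -14.6  61.9  62.4]
top 144 along [-352.8 -294.3 -281.6] across [-417.9 -382.9 -348. ] fit slope of plate [-9.00000e-03 -2.92276e+02] z 57.800189253917765
side 135 along [-352.4 -289.9 -237.5] across [-421.5 -382.5 -321.7] fit slope of plate [ 1.65000e-01 -1.81232e+02] z 56.00165861549989
```

View pics/crop2.png

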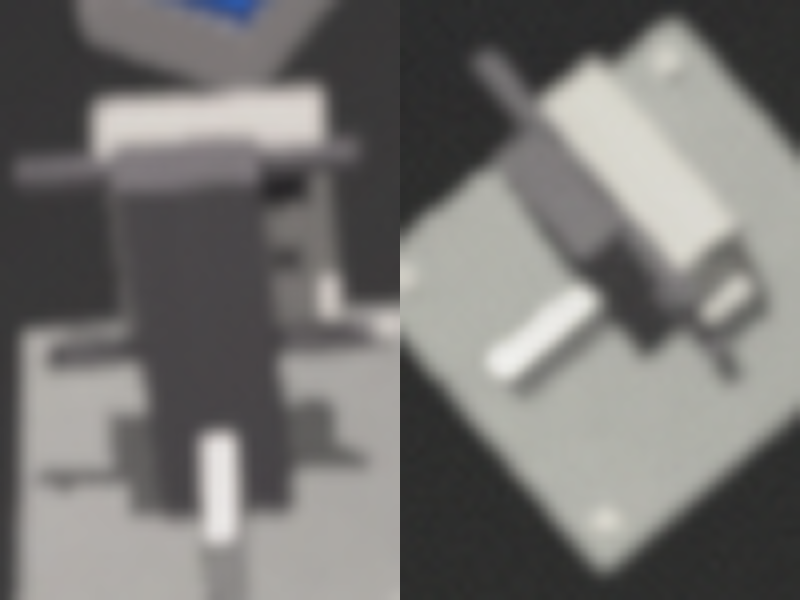

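Crops: the post stands nearer the side camera, and the slotted carriage with its 80 mm cap sits on the far side, so stand +x is at yaw about 132.6°. The cap is about 8 mm off-centre toward stand +y. The white holder's hooks point to yaw about 115°, rib point about (484,-134). I'll move above it.

Request:
carry_out([
  {"dx":0.0378,"dy":-0.0296},
  {"dx":0.0756,"dy":-0.0592},
  {"dx":0.1134,"dy":-0.0888},
  {"dx":0.1512,"dy":-0.1184},
  {"dx":0.189,"dy":-0.148},
], grip=0.06)

```text
schema error: expected keys dx, dy, dz, twist
```

Request:
carry_out([
  {"dx":0.0387,"dy":-0.0302},
  {"dx":0.0774,"dy":-0.0604},
  {"dx":0.116,"dy":-0.0905},
  {"dx":0.155,"dy":-0.121},
  {"dx":0.193,"dy":-0.151},
])

```text
schema error: expected keys dx, dy, dz, twist
```

Request:
carry_out([
  {"twist":-8.5},
  {"twist":-17},
  {"twist":-25.5},
  {"twist":-34},
  {"twist":-42.5},
])

```text
schema error: expected keys dx, dy, dz, twist
```

Request:
carry_out([
  {"twist":-8.5},
  {"twist":-17},
  {"twist":-25.5},
  {"twist":-34},
  {"twist":-42.5},
])

```text
schema error: expected keys dx, dy, dz, twist
```

Request:
carry_out([
  {"twist":-5.2},
  {"twist":-5.2},
])

```text
schema error: expected keys dx, dy, dz, twist
```

```bash
cat >> h.py <<'E'
def togo(x,y,z,yawdeg):
    s=state();p=s["eef_pos"];w=s["tcp_rot"][2];e=np.array([x,y,z])-p
    c,n=np.cos(w),np.sin(w)
    print("t",round(s["t"],2),"pos",p.round(1),"yaw",np.degrees(w).round(2),"F",s["ft_force"].round(1),"open",round(s["opening"],3))
    print("togo mm dx %.1f dy %.1f dz %.1f twist %.2f"%(e[0]*c+e[1]*n,e[0]*n-e[1]*c,-e[2],-(yawdeg-np.degrees(w))))
E
python3 - <<'E'
from h import *
togo(484.4,-134,26,115)
print(state()["tcp_rot"],state()["joints"])
O=np.array([467.6,-97.7,0]);k=np.radians(115);d=np.array([np.cos(k),np.sin(k),0]);n=np.array([-d[1],d[0],0]);z=np.array([0,0,1])
pts=[O+d*x+n*y+z*h for x,y,h in((0,42,60),(0,-42,60),(-92,42,5),(-92,-42,5),(-68,0,58),(-6,0,58))]
a=np.load("top1.npz")["im"].copy();b=np.load("side1.npz")["im"].copy()
out=[]
for nm,im,u,v in(("top",a,280,190),("side",b,265,195)):
    c=cv2.resize(im[v:v+48,u:u+64],(400,300),interpolation=cv2.INTER_CUBIC)
    for q in proj(nm,pts): cv2.circle(c,tuple(int(i) for i in ((q-[u,v]+.5)*6.25).round()),4,(255,0,0),-1)
    out.append(c)
save("ov.png",np.hstack(out))
E
```

```text
t 0.1 pos [ 263.8 -566.4  184.3] yaw 24.97 F [-0.9 -1.1 -0.4] open 1.001
togo mm dx 382.5 dy -298.8 dz 158.3 twist -90.03
[-3.14064565e+00 -8.03885931e-05  4.35869142e-01] [-1.24057847e+00  4.91510196e-01  1.55934228e+00 -2.24535445e-05
  1.09169037e+00 -1.05640964e-01]
```

View pics/ov.png

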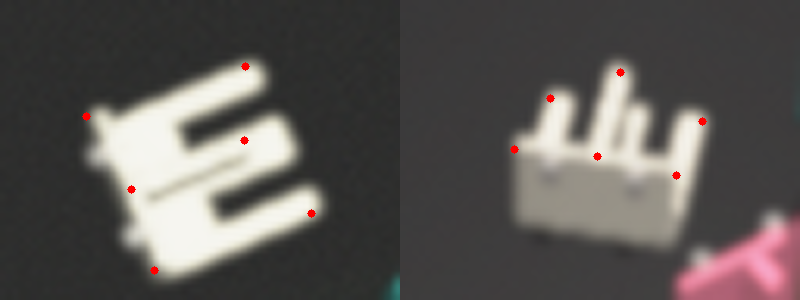

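All four keys are needed. The overlay fits to about 3 mm, and I shift the rib point to (485.8,-137.2).

Request:
carry_out([
  {"dx":0.0378,"dy":-0.0292,"dz":0,"twist":0},
  {"dx":0.0756,"dy":-0.0584,"dz":0,"twist":0},
  {"dx":0.1134,"dy":-0.0876,"dz":0,"twist":0},
  {"dx":0.1512,"dy":-0.1168,"dz":0,"twist":0},
  {"dx":0.189,"dy":-0.146,"dz":0,"twist":0},
], grip=0.06)

```text
t: 0.6
eef_pos: [374.0, -352.6, 184.7]
tcp_rot: [-3.141, 0.0, 0.435]
ft_force: [0.4, -0.2, -0.3]
opening: 0.651
```

Request:
carry_out([
  {"dx":0.0387,"dy":-0.0298,"dz":0,"twist":0},
  {"dx":0.0774,"dy":-0.0596,"dz":0,"twist":0},
  {"dx":0.116,"dy":-0.0894,"dz":0,"twist":0},
  {"dx":0.155,"dy":-0.119,"dz":0,"twist":0},
  {"dx":0.1935,"dy":-0.149,"dz":0,"twist":0},
])

```text
t: 1.1
eef_pos: [486.6, -135.8, 184.8]
tcp_rot: [3.142, 0.0, 0.436]
ft_force: [0.7, -1.1, -0.5]
opening: 0.631
```

Request:
carry_out([
  {"dx":0,"dy":0,"dz":0,"twist":-8.5},
  {"dx":0,"dy":0,"dz":0,"twist":-17},
  {"dx":0,"dy":0,"dz":0,"twist":-25.5},
  {"dx":0,"dy":0,"dz":0,"twist":-34},
  {"dx":0,"dy":0,"dz":0,"twist":-42.5},
])

```text
t: 1.6
eef_pos: [486.0, -137.6, 184.6]
tcp_rot: [-3.141, 0.0, 1.184]
ft_force: [0.5, -0.4, 1.3]
opening: 0.63
```

Request:
carry_out([
  {"dx":0,"dy":0,"dz":0,"twist":-8.5},
  {"dx":0,"dy":0,"dz":0,"twist":-17},
  {"dx":0,"dy":0,"dz":0,"twist":-25.5},
  {"dx":0,"dy":0,"dz":0,"twist":-34},
  {"dx":0,"dy":0,"dz":0,"twist":-42.5},
])

```text
t: 2.1
eef_pos: [485.9, -137.6, 184.6]
tcp_rot: [-3.141, -0.0, 1.925]
ft_force: [-0.3, 0.9, 0.2]
opening: 0.629
```

Request:
carry_out([
  {"dx":0,"dy":0,"dz":0,"twist":-5},
  {"dx":0,"dy":0,"dz":0,"twist":-5},
])

```text
t: 2.3
eef_pos: [485.9, -137.6, 184.6]
tcp_rot: [-3.141, -0.0, 2.008]
ft_force: [-0.3, 0.6, -0.1]
opening: 0.632
```

```bash
python3 - <<'E'
from h import *
togo(485.8,-137.2,26,115)
print(state()["tcp_rot"],state()["joints"])
E
```

```text
t 2.3 pos [ 485.9 -137.6  184.6] yaw 115.04 F [-0.3  0.6 -0.1] open 0.632
togo mm dx 0.5 dy 0.0 dz 158.6 twist 0.04
[-3.14127336e+00 -2.52846937e-04  2.00778818e+00] [-4.06803042e-01  3.21695957e-01  1.84737937e+00 -8.53197482e-05
  9.72918464e-01 -8.43746894e-01]
```

Request:
carry_out([
  {"dx":0,"dy":0,"dz":0.045,"twist":0},
  {"dx":0,"dy":0,"dz":0.09,"twist":0},
  {"dx":0,"dy":0,"dz":0.12,"twist":0},
  {"dx":0,"dy":0,"dz":0.145,"twist":0},
  {"dx":0,"dy":0,"dz":0.1585,"twist":0},
])

```text
t: 2.8
eef_pos: [485.2, -137.4, 24.2]
tcp_rot: [-3.14, -0.002, 2.003]
ft_force: [0.4, -0.8, 0.3]
opening: 0.632
```

```bash
python3 - <<'E'
from h import *
togo(485.8,-137.2,26,115)
o=[]
for nm in("top","side"):
    im,d,W=cloud(nm);np.savez(nm+"2.npz",im=im,W=W)
    u,v=(272,177) if nm=="top" else (258,170)
    o.append(cv2.resize(im[v:v+75,u:u+100],(400,300),interpolation=cv2.INTER_CUBIC))
save("g.png",np.hstack(o))
E
```

```text
t 2.8 pos [ 485.2 -137.4   24.2] yaw 114.78 F [ 0.4 -0.8  0.3] open 0.632
togo mm dx -0.1 dy 0.6 dz -1.8 twist -0.22
```

View pics/g.png

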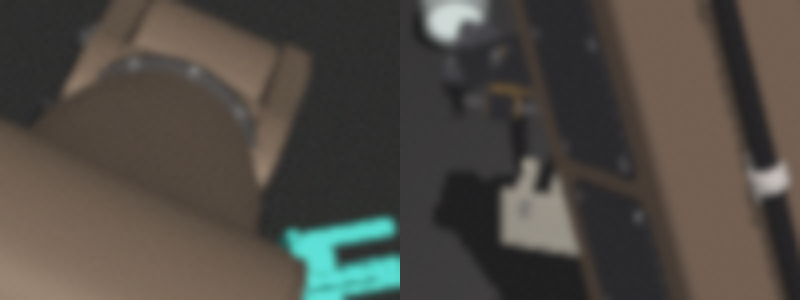

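The top view is occluded by the wrist. The side view shows a finger over the shelf behind the back plate, with no contact force. Closing.

Request:
carry_out([
  {"dx":0,"dy":0,"dz":0,"twist":0},
  {"dx":0,"dy":0,"dz":0,"twist":0},
  {"dx":0,"dy":0,"dz":0,"twist":0},
  {"dx":0,"dy":0,"dz":0,"twist":0},
  {"dx":0,"dy":0,"dz":0,"twist":0},
], grip=0.0)

```text
t: 3.4
eef_pos: [486.3, -137.8, 26.7]
tcp_rot: [3.141, 0.001, 2.006]
ft_force: [-0.4, 0.4, 0.3]
opening: 0.268
```

Request:
carry_out([
  {"dx":0,"dy":0,"dz":0,"twist":0},
  {"dx":0,"dy":0,"dz":0,"twist":0},
  {"dx":0,"dy":0,"dz":0,"twist":0},
])

```text
t: 3.7
eef_pos: [486.1, -137.7, 26.4]
tcp_rot: [-3.142, 0.0, 2.007]
ft_force: [-0.9, -0.6, 2.8]
opening: 0.094
```

Request:
carry_out([
  {"dx":0,"dy":0,"dz":-0.03,"twist":0},
  {"dx":0,"dy":0,"dz":-0.07,"twist":0},
  {"dx":0,"dy":0,"dz":-0.115,"twist":0},
  {"dx":0,"dy":0,"dz":-0.145,"twist":0},
  {"dx":0,"dy":0,"dz":-0.145,"twist":0},
])

```text
t: 4.2
eef_pos: [487.5, -138.2, 174.9]
tcp_rot: [3.137, 0.005, 2.007]
ft_force: [0.5, 0.5, -1.9]
opening: 0.093
```

Gripped (opening about 9 mm, weight 1.9 N felt). Next is 60 mm in front of the plate, where I compare in the cameras.

```bash
python3 - <<'E'
from h import *
togo(633.7,36.3,160,132.6)
E
```

```text
t 4.2 pos [ 487.5 -138.2  174.9] yaw 114.98 F [ 0.5  0.5 -1.9] open 0.093
togo mm dx 96.5 dy 206.2 dz 14.9 twist -17.62
```

Request:
carry_out([
  {"dx":0.015,"dy":0.033,"dz":0,"twist":-3},
  {"dx":0.035,"dy":0.075,"dz":0,"twist":-6},
  {"dx":0.055,"dy":0.118,"dz":0.005,"twist":-11},
  {"dx":0.075,"dy":0.161,"dz":0.01,"twist":-15},
  {"dx":0.092,"dy":0.195,"dz":0.013,"twist":-17.6},
])

```text
t: 4.7
eef_pos: [624.7, 30.2, 156.2]
tcp_rot: [-3.14, -0.002, 2.317]
ft_force: [0.5, -0.9, -1.5]
opening: 0.091
```

```bash
python3 - <<'E'
from h import *
togo(633.7,36.3,145.4,132.6)
o=[]
for nm in("top","side"):
    im,d,W=cloud(nm);np.savez(nm+"3.npz",im=im,W=W)
    u,v=(195,140) if nm=="top" else (195,170)
    o.append(cv2.resize(im[v:v+90,u:u+120],(400,300),interpolation=cv2.INTER_CUBIC))
save("a3.png",np.hstack(o))
E
```

```text
t 4.7 pos [624.7  30.2 156.2] yaw 132.76 F [ 0.5 -0.9 -1.5] open 0.091
togo mm dx -1.6 dy 10.8 dz 10.8 twist 0.16
```

View pics/a3.png

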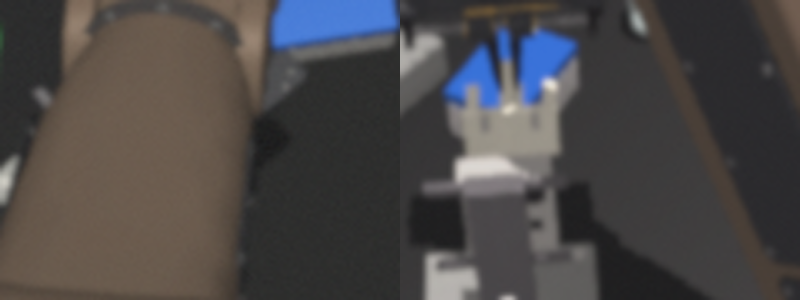

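```bash
cat > rel.py <<'E'
from h import *
import sys
z=np.load(sys.argv[1]) if len(sys.argv)>1 else None
if z is None:
    im,d,W=cloud("side")
else: im,W=z["im"],z["W"]
st=np.load("stand.npz");o,d,n=st["o"],st["d"],st["n"]
p=state()["eef_pos"];q=p[:2]-o;print("tcp in (biased) stand frame",(q@d).round(1),(q@n).round(1),p[2].round(1))
l=np.stack([(W[...,:2]-o)@d,(W[...,:2]-o)@n,W[...,2]],-1);I=im.mean(2)
tx=q@d;uz=p[2]-26.4
m=(np.abs(l[...,0]-tx-40)<8)&(l[...,2]>uz-3)&(l[...,2]<uz+62)&(np.abs(l[...,1]-q@n)<60)&(I>90)
P=l[m];print("back face n",len(P),"x",np.percentile(P[:,0],[5,50,95]).round(1),"y",np.percentile(P[:,1],[1,50,99]).round(1),"z",np.percentile(P[:,2],[1,99]).round(1))
f=P[(P[:,2]<uz+40)];print("yaw slope dx/dy",np.polyfit(f[:,1],f[:,0],1).round(4))
# column edges of back face, row by row, cast on the face plane
c=camera_info("side");R=np.array(c["R"]);t=np.array(c["t"]).ravel();K=np.array(c["mtx"]);cam=-R.T@t
N=np.r_[d,0];x0=np.median(f[:,0])
L=[]
for v in range(im.shape[0]):
    us=np.where(m[v])[0]
    if len(us)<15: continue
    e=[]
    for u in(us.min()-.5,us.max()+.5):
        r=R.T@np.linalg.inv(K)@[u,v,1];s=(x0-N@(cam-np.r_[o,0]))/(N@r);X=cam+s*r;e.append((X[:2]-o)@n)
    L.append(e)
L=np.array(L);print("edges",np.median(L,0).round(1),"centre",np.median(L.mean(1)).round(1),"width",np.median(L[:,1]-L[:,0]).round(1))
E
python3 rel.py side3.npz
```

```text
tcp in (biased) stand frame -96.8 33.7 155.7
back face n 400 x [-60.8 -56.6 -52.2] y [-12.3  28.9  69.9] z [130.  190.2]
yaw slope dx/dy [-1.92000e-02 -5.58877e+01]
edges [-13.  71.] centre 28.8 width 83.5
```

Request:
carry_out([
  {"dx":0.006,"dy":0.001,"dz":0.002,"twist":0},
  {"dx":0.015,"dy":0.003,"dz":0.006,"twist":0},
  {"dx":0.025,"dy":0.005,"dz":0.0105,"twist":0},
  {"dx":0.025,"dy":0.005,"dz":0.0105,"twist":0},
  {"dx":0.025,"dy":0.005,"dz":0.0105,"twist":0},
])

```text
t: 5.3
eef_pos: [610.6, 49.7, 148.0]
tcp_rot: [3.141, 0.0, 2.314]
ft_force: [-0.3, 0.6, -1.5]
opening: 0.096
```

```bash
python3 - <<'E'
from h import *
for i in range(2):
    im,d,W=cloud("side")
np.savez("side4.npz",im=im,W=W)
togo(633.7,36.3,145.4,132.6)
for nm,f in(("top","top1"),("side","side1"),("side","side4")):
    z=np.load(f+".npz");I=z["im"].mean(2);W=z["W"];st=np.load("stand.npz");o,dd,n=st["o"],st["d"],st["n"]
    l=np.stack([(W[...,:2]-o)@dd,(W[...,:2]-o)@n,W[...,2]],-1)
    m=(I>140)&(np.abs(l[...,0]-14)<20)&(np.abs(l[...,1]-24)<60)&(l[...,2]>180)&(l[...,2]<199)
    C=cast(nm,cv2.convexHull(blob(m)).reshape(-1,2),191)[:,:2].astype(np.float32);r=cv2.minAreaRect(C);print(f,r, "y of centre",(np.array(r[0])-o)@n,"x",(np.array(r[0])-o)@dd)
r=lambda im,u,v,w,h:cv2.resize(im[v:v+h,u:u+w],(800,600),interpolation=cv2.INTER_CUBIC)
save("a4.png",r(im,195,185,72,54))
E
python3 rel.py side4.npz
```

```text
t 5.4 pos [610.9  49.4 148.2] yaw 132.55 F [ 0.3 -0.1 -2.1] open 0.093
togo mm dx -25.1 dy 7.9 dz 2.8 twist -0.05
top1 ((555.9171142578125, 119.6320571899414), (82.45304870605469, 28.39359474182129), 42.37482833862305) y of centre 25.107012515275983 x 14.968678243920294
side1 ((557.1559448242188, 120.70733642578125), (76.89847564697266, 27.245563507080078), 40.624332427978516) y of centre 23.467274203234865 x 14.921934521026742
side4 ((571.6354370117188, 134.08883666992188), (36.653926849365234, 23.58260726928711), 42.7239990234375) y of centre 3.751354591837753 x 14.974576327419527
tcp in (biased) stand frame -73.9 32.1 148.2
back face n 224 x [-38.2 -33.8 -29.1] y [-9.7 35.2 71.6] z [127.8 182.4]
yaw slope dx/dy [ 4.80000e-03 -3.38046e+01]
edges [-10.6  72.2] centre 30.7 width 82.0
```

View pics/a4.png

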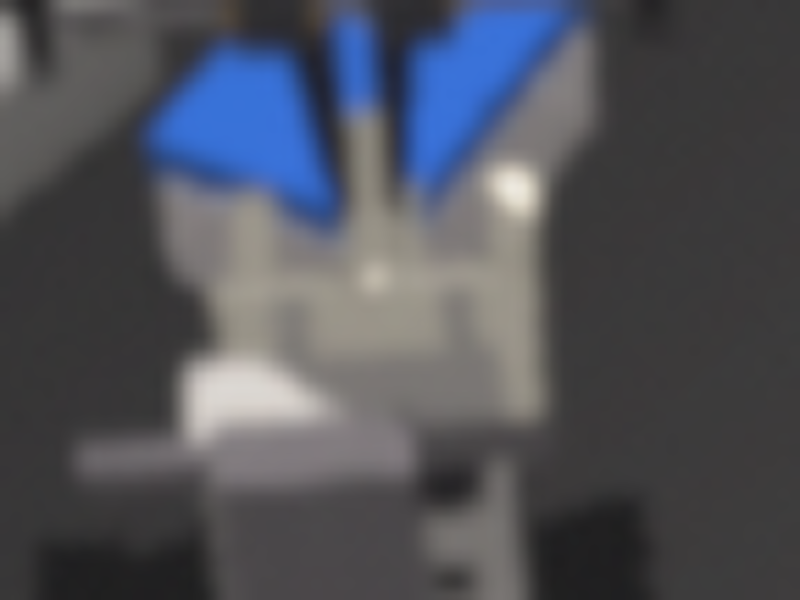

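```bash
python3 - <<'E'
from h import *
st=np.load("stand.npz");o,d,n=st["o"],st["d"],st["n"]
im=np.load("side4.npz")["im"]
f=lambda p:np.array(p)*.09+[195-.455,185-.455]
for nm,p,z in(("brk left top",(208,292),181.8),("brk right top",(545,265),181.8),("brk right bottom",(547,418),121.8),("tabL mid",(293,300),179.8),("tabR mid",(458,292),179.8),("rib/back top",(373,278),180),("plate right bottom edge?",(522,470),150)):
    X=cast("side",f(p),z)[0];print(nm,"x",((X[:2]-o)@d).round(1),"y",((X[:2]-o)@n).round(1))
g=im.astype(int).mean(2)
for v in (213,216,219,221): print(v,g[v,208:250].round().astype(int).tolist())
E
```

```text
brk left top x -34.0 y -12.0
brk right top x -35.3 y 76.5
brk right bottom x -36.2 y 73.5
tabL mid x -30.9 y 10.1
tabR mid x -29.6 y 53.3
rib/back top x -36.7 y 31.1
plate right bottom edge? x 8.0 y 66.8
213 [54, 54, 55, 55, 60, 80, 113, 135, 144, 146, 143, 136, 129, 126, 131, 140, 146, 147, 147, 146, 146, 147, 147, 147, 146, 144, 137, 127, 124, 132, 141, 146, 147, 146, 135, 107, 75, 61, 58, 58, 58, 58]
216 [55, 55, 57, 66, 81, 96, 120, 143, 154, 156, 152, 141, 129, 123, 126, 133, 137, 138, 138, 138, 137, 136, 135, 135, 134, 133, 130, 124, 120, 122, 127, 134, 142, 146, 137, 111, 80, 61, 58, 58, 58, 58]
219 [55, 57, 78, 128, 179, 204, 211, 214, 214, 214, 211, 207, 197, 177, 152, 136, 126, 121, 120, 119, 119, 119, 119, 119, 119, 119, 119, 119, 119, 119, 119, 125, 134, 142, 138, 117, 86, 64, 59, 58, 58, 58]
221 [55, 58, 79, 133, 186, 208, 210, 209, 208, 208, 208, 207, 206, 202, 192, 176, 156, 140, 127, 120, 119, 117, 114, 111, 113, 115, 115, 115, 114, 115, 115, 118, 126, 135, 133, 115, 86, 65, 59, 58, 58, 58]
```

```bash
python3 - <<'E'
from h import *
st=np.load("stand.npz");o,d,n=st["o"],st["d"],st["n"]
c=camera_info("side");R=np.array(c["R"]);t=np.array(c["t"]).ravel();K=np.array(c["mtx"]);cam=-R.T@t
im=np.load("side1.npz")["im"].astype(int).mean(2)
for v in(224,226,227,228,229,230,233,236): print(v,im[v,228:248].round().astype(int).tolist())
for u in(234,235,236,237,238,239,241,242,243):
    for v in(228,236):
        r=R.T@np.linalg.inv(K)@[u,v,1];s=(5-d@(cam[:2]-o))/(d@r[:2]);X=cam+s*r;print(u,v,"y",((X[:2]-o)@n).round(1),"z",X[2].round(1),end=" | ")
togo(633.7,36.3,145.4,132.6)
E
```

```text
224 [125, 125, 126, 124, 122, 121, 122, 122, 119, 115, 113, 109, 105, 102, 101, 96, 84, 69, 60, 58]
226 [119, 119, 120, 115, 93, 75, 70, 68, 67, 69, 79, 89, 90, 79, 70, 65, 63, 60, 58, 58]
227 [105, 106, 107, 101, 80, 59, 52, 49, 49, 57, 78, 98, 99, 83, 66, 60, 59, 58, 57, 58]
228 [86, 86, 86, 80, 66, 48, 40, 40, 43, 55, 80, 102, 104, 85, 65, 60, 58, 58, 58, 58]
229 [74, 75, 74, 71, 61, 51, 47, 51, 57, 68, 86, 104, 105, 86, 67, 60, 58, 59, 58, 59]
230 [72, 73, 72, 70, 67, 67, 68, 75, 85, 91, 99, 109, 107, 89, 69, 60, 59, 59, 59, 59]
233 [72, 72, 73, 73, 81, 96, 108, 114, 115, 116, 114, 115, 111, 95, 74, 62, 59, 59, 58, 58]
236 [72, 72, 72, 73, 75, 79, 81, 81, 84, 94, 107, 114, 113, 103, 81, 64, 59, 58, 59, 59]
234 228 y 44.6 z 144.1 | 234 236 y 42.0 z 108.8 | 235 228 y 47.5 z 143.8 | 235 236 y 44.9 z 108.5 | 236 228 y 50.4 z 143.5 | 236 236 y 47.9 z 108.2 | 237 228 y 53.3 z 143.2 | 237 236 y 50.8 z 107.9 | 238 228 y 56.2 z 142.8 | 238 236 y 53.8 z 107.5 | 239 228 y 59.1 z 142.5 | 239 236 y 56.7 z 107.2 | 241 228 y 64.9 z 141.9 | 241 236 y 62.6 z 106.6 | 242 228 y 67.8 z 141.6 | 242 236 y 65.6 z 106.2 | 243 228 y 70.7 z 141.3 | 243 236 y 68.6 z 105.9 | t 5.4 pos [610.9  49.4 148.2] yaw 132.55 F [ 0.3 -0.1 -2.1] open 0.093
togo mm dx -25.1 dy 7.9 dz 2.8 twist -0.05
```

Request:
carry_out([
  {"dx":0.005,"dy":0.003,"dz":0.001,"twist":0},
  {"dx":0.012,"dy":0.006,"dz":0.0028,"twist":0},
  {"dx":0.018,"dy":0.0069,"dz":0.0028,"twist":0},
  {"dx":0.02,"dy":0.0069,"dz":0.0028,"twist":0},
  {"dx":0.02,"dy":0.0069,"dz":0.0028,"twist":0},
])

```text
t: 5.9
eef_pos: [602.1, 69.6, 145.1]
tcp_rot: [-3.142, 0.0, 2.314]
ft_force: [-0.0, -1.3, -1.5]
opening: 0.095
```

Request:
carry_out([
  {"dx":0.0015,"dy":0,"dz":0,"twist":0},
  {"dx":0.003,"dy":0,"dz":0,"twist":0},
  {"dx":0.0035,"dy":0,"dz":0,"twist":0},
])

```text
t: 6.2
eef_pos: [599.9, 71.8, 145.0]
tcp_rot: [-3.142, 0.0, 2.314]
ft_force: [-0.3, -0.0, -1.5]
opening: 0.089
```

Request:
carry_out([
  {"dx":0.001,"dy":0,"dz":0,"twist":0},
  {"dx":0.002,"dy":0,"dz":0,"twist":0},
])

```text
t: 6.4
eef_pos: [598.6, 73.2, 145.0]
tcp_rot: [-3.142, 0.0, 2.314]
ft_force: [1.2, -0.3, -1.9]
opening: 0.095
```

```bash
cat > s.py <<'E'
from h import *
st=np.load("stand.npz");o,d,n=st["o"],st["d"],st["n"]
s=state();q=s["eef_pos"][:2]-o;f=s["ft_force"];print("t %.2f x+40 %.1f y %.1f uz %.1f yaw %.2f | F fwd %.1f n %.1f z %.1f M %s"%(s["t"],q@d+40,q@n,s["eef_pos"][2]-26.4,np.degrees(s["tcp_rot"][2]),f[:2]@d,f[:2]@n,f[2],s["moment"].round(2)))
E
python3 s.py
```

```text
t 6.40 x+40 -8.1 y 25.1 uz 118.6 yaw 132.57 | F fwd -1.0 n -0.7 z -1.9 M [ 0.05 -0.16  0.01]
```

Request:
carry_out([
  {"dx":0.0005,"dy":0,"dz":0,"twist":0},
  {"dx":0.001,"dy":0,"dz":0,"twist":0},
])

```text
t: 6.6
eef_pos: [597.9, 74.0, 145.0]
tcp_rot: [3.142, 0.0, 2.314]
ft_force: [-0.4, -0.3, -0.9]
opening: 0.094
```

```bash
python3 s.py
```

```text
t 6.60 x+40 -7.1 y 25.0 uz 118.6 yaw 132.57 | F fwd 0.0 n 0.5 z -0.9 M [ 0.04 -0.17 -0.02]
```

Request:
carry_out([
  {"dx":0.0005,"dy":0,"dz":0,"twist":0},
  {"dx":0.001,"dy":0,"dz":0,"twist":0},
])

```text
t: 6.8
eef_pos: [597.2, 74.8, 145.0]
tcp_rot: [-3.142, 0.0, 2.314]
ft_force: [-0.2, 1.2, -1.5]
opening: 0.097
```

```bash
python3 s.py
```

```text
t 6.80 x+40 -6.0 y 25.1 uz 118.6 yaw 132.57 | F fwd 1.0 n -0.7 z -1.5 M [ 0.01 -0.14  0.03]
```

Request:
carry_out([
  {"dx":0.0005,"dy":0,"dz":0,"twist":0},
  {"dx":0.001,"dy":0,"dz":0,"twist":0},
])

```text
t: 7.0
eef_pos: [596.6, 75.5, 145.0]
tcp_rot: [-3.142, 0.0, 2.314]
ft_force: [0.4, 0.1, -2.2]
opening: 0.097
```

Request:
carry_out([
  {"dx":0.0005,"dy":0,"dz":0,"twist":0},
  {"dx":0.001,"dy":0,"dz":0,"twist":0},
])

```text
t: 7.2
eef_pos: [595.9, 76.2, 145.0]
tcp_rot: [-3.142, 0.0, 2.314]
ft_force: [-0.5, -0.5, -1.4]
opening: 0.093
```

```bash
python3 s.py
```

```text
t 7.20 x+40 -4.0 y 25.0 uz 118.6 yaw 132.57 | F fwd 0.0 n 0.7 z -1.4 M [ 0.01 -0.17 -0.  ]
```

Request:
carry_out([
  {"dx":0.0005,"dy":0,"dz":0,"twist":0},
  {"dx":0.001,"dy":0,"dz":0,"twist":0},
])

```text
t: 7.4
eef_pos: [595.2, 77.0, 145.0]
tcp_rot: [3.142, 0.0, 2.314]
ft_force: [-0.8, -0.6, -1.7]
opening: 0.095
```

Request:
carry_out([
  {"dx":0.0005,"dy":0,"dz":0,"twist":0},
  {"dx":0.001,"dy":0,"dz":0,"twist":0},
])

```text
t: 7.6
eef_pos: [594.5, 77.7, 145.0]
tcp_rot: [-3.142, 0.0, 2.314]
ft_force: [0.2, 0.4, -1.8]
opening: 0.095
```

```bash
python3 s.py
```

```text
t 7.60 x+40 -2.0 y 25.1 uz 118.6 yaw 132.57 | F fwd 0.2 n -0.4 z -1.8 M [ 0.04 -0.09 -0.03]
```

Request:
carry_out([
  {"dx":0.0005,"dy":0,"dz":0,"twist":0},
  {"dx":0.001,"dy":0,"dz":0,"twist":0},
])

```text
t: 7.8
eef_pos: [593.8, 78.4, 145.0]
tcp_rot: [-3.142, 0.0, 2.314]
ft_force: [0.2, -0.9, -1.4]
opening: 0.093
```

Request:
carry_out([
  {"dx":0.0005,"dy":0,"dz":0,"twist":0},
  {"dx":0.001,"dy":0,"dz":0,"twist":0},
])

```text
t: 8.0
eef_pos: [593.2, 79.2, 145.0]
tcp_rot: [-3.142, 0.0, 2.314]
ft_force: [0.7, -0.7, -1.7]
opening: 0.096
```

```bash
python3 s.py; python3 - <<'E'
from h import *
im,d,W=cloud("side");np.savez("side5.npz",im=im,W=W)
save("a5.png",cv2.resize(im[185:239,195:267],(800,600),interpolation=cv2.INTER_CUBIC))
E
```

```text
t 8.00 x+40 -0.0 y 25.1 uz 118.6 yaw 132.57 | F fwd -1.0 n 0.0 z -1.7 M [ 0.01 -0.12 -0.02]
```

View pics/a5.png

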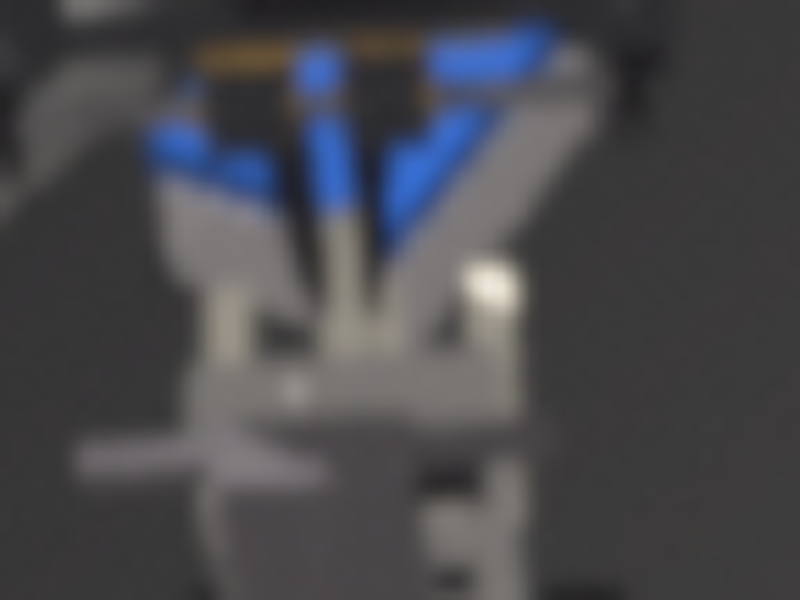

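The back plate is now hidden behind the cap (sides 200–525 px, cap about 190–520), and no force is felt, so the tabs seem to be in the slots. I'll advance to contact.

Request:
carry_out([
  {"dx":0.0005,"dy":0,"dz":0,"twist":0},
  {"dx":0.001,"dy":0,"dz":0,"twist":0},
])

```text
t: 8.25
eef_pos: [592.7, 79.7, 145.0]
tcp_rot: [-3.142, 0.001, 2.314]
ft_force: [1.4, -2.3, -2.4]
opening: 0.094
```

```bash
python3 s.py
```

```text
t 8.25 x+40 0.7 y 25.1 uz 118.6 yaw 132.57 | F fwd -2.7 n 0.5 z -2.4 M [-0.55 -0.44 -0.06]
```

Request:
carry_out([
  {"dx":0.0005,"dy":0,"dz":0,"twist":0},
  {"dx":0.001,"dy":0,"dz":0,"twist":0},
])

```text
t: 8.45
eef_pos: [592.7, 79.8, 145.3]
tcp_rot: [3.141, 0.002, 2.314]
ft_force: [3.5, -6.8, -2.5]
opening: 0.091
```

```bash
python3 s.py
```

```text
t 8.45 x+40 0.7 y 25.0 uz 118.9 yaw 132.57 | F fwd -7.4 n 2.0 z -2.5 M [-1.5  -0.97  0.06]
```

Contact 7 N at exactly the expected back-face position, so the tabs are through. Ease off slightly and go down in small steps.

Request:
carry_out([
  {"dx":-0.001,"dy":0,"dz":0,"twist":0},
  {"dx":-0.001,"dy":0,"dz":0.001,"twist":0},
  {"dx":-0.001,"dy":0,"dz":0.002,"twist":0},
])

```text
t: 8.75
eef_pos: [592.9, 79.8, 143.3]
tcp_rot: [3.141, 0.001, 2.314]
ft_force: [1.6, -3.5, 1.8]
opening: 0.092
```

```bash
python3 s.py
```

```text
t 8.75 x+40 0.6 y 24.8 uz 116.9 yaw 132.57 | F fwd -3.6 n 1.2 z 1.8 M [-0.49 -0.49 -0.06]
```

Request:
carry_out([
  {"dx":0,"dy":0,"dz":0.0005,"twist":0},
  {"dx":0,"dy":0,"dz":0.001,"twist":0},
])

```text
t: 8.95
eef_pos: [593.2, 79.7, 142.5]
tcp_rot: [3.141, 0.001, 2.314]
ft_force: [3.3, -4.7, 3.1]
opening: 0.093
```

```bash
python3 s.py
```

```text
t 8.95 x+40 0.4 y 24.7 uz 116.1 yaw 132.57 | F fwd -5.7 n 0.7 z 3.1 M [-0.73 -0.78  0.  ]
```

Request:
carry_out([
  {"dx":-0.0004,"dy":0,"dz":0.0005,"twist":0},
  {"dx":-0.0004,"dy":0,"dz":0.001,"twist":0},
])

```text
t: 9.15
eef_pos: [593.4, 79.4, 141.4]
tcp_rot: [3.141, 0.001, 2.314]
ft_force: [4.0, -4.2, 5.1]
opening: 0.093
```

```bash
python3 s.py
```

```text
t 9.15 x+40 -0.0 y 24.7 uz 115.0 yaw 132.57 | F fwd -5.8 n -0.1 z 5.1 M [-0.83 -0.84 -0.04]
```

Request:
carry_out([
  {"dx":0,"dy":0,"dz":0.0005,"twist":0},
  {"dx":0,"dy":0,"dz":0.001,"twist":0},
])

```text
t: 9.35
eef_pos: [593.7, 79.2, 140.7]
tcp_rot: [3.14, 0.002, 2.314]
ft_force: [4.0, -5.5, 6.8]
opening: 0.094
```

```bash
python3 s.py
```

```text
t 9.35 x+40 -0.3 y 24.6 uz 114.3 yaw 132.57 | F fwd -6.8 n 0.8 z 6.8 M [-0.99 -0.94 -0.09]
```

Request:
carry_out([
  {"dx":0,"dy":0,"dz":0.0005,"twist":0},
  {"dx":0,"dy":0,"dz":0.001,"twist":0},
])

```text
t: 9.55
eef_pos: [593.9, 79.1, 139.9]
tcp_rot: [3.14, 0.003, 2.314]
ft_force: [4.9, -6.3, 7.0]
opening: 0.097
```

```bash
python3 s.py
```

```text
t 9.55 x+40 -0.6 y 24.6 uz 113.5 yaw 132.57 | F fwd -8.0 n 0.6 z 7.0 M [-1.17 -0.93  0.03]
```

Request:
carry_out([
  {"dx":0,"dy":0,"dz":0.0005,"twist":0},
  {"dx":0,"dy":0,"dz":0.001,"twist":0},
])

```text
t: 9.75
eef_pos: [594.2, 78.9, 139.1]
tcp_rot: [3.14, 0.003, 2.314]
ft_force: [5.9, -7.4, 8.7]
opening: 0.096
```

```bash
python3 s.py
```

```text
t 9.75 x+40 -0.9 y 24.5 uz 112.7 yaw 132.57 | F fwd -9.4 n 0.7 z 8.7 M [-1.29 -1.07 -0.05]
```

Request:
carry_out([
  {"dx":-0.0007,"dy":0,"dz":0.0005,"twist":0},
  {"dx":-0.0007,"dy":0,"dz":0.001,"twist":0},
])

```text
t: 9.95
eef_pos: [594.5, 78.6, 138.3]
tcp_rot: [3.14, 0.003, 2.314]
ft_force: [1.8, -6.4, 15.8]
opening: 0.097
```

```bash
python3 s.py
```

```text
t 9.95 x+40 -1.3 y 24.4 uz 111.9 yaw 132.56 | F fwd -5.9 n 3.1 z 15.8 M [-0.95 -0.46  0.03]
```

Request:
carry_out([
  {"dx":0,"dy":0,"dz":0.0005,"twist":0},
  {"dx":0,"dy":0,"dz":0.001,"twist":0},
])

```text
t: 10.15
eef_pos: [594.6, 78.6, 138.1]
tcp_rot: [3.139, 0.003, 2.314]
ft_force: [-0.0, -6.8, 22.5]
opening: 0.092
```

```bash
python3 s.py
```

```text
t 10.15 x+40 -1.5 y 24.4 uz 111.7 yaw 132.57 | F fwd -5.0 n 4.6 z 22.5 M [-1.11 -0.14  0.  ]
```

Request:
carry_out([
  {"dx":0,"dy":0,"dz":-0.001,"twist":0},
  {"dx":0,"dy":0,"dz":-0.002,"twist":0},
])

```text
t: 10.35
eef_pos: [594.1, 78.9, 138.8]
tcp_rot: [3.14, 0.002, 2.314]
ft_force: [4.5, -3.3, 2.6]
opening: 0.097
```

```bash
python3 s.py; python3 - <<'E'
from h import *
st=np.load("stand.npz");o,d,n=st["o"],st["d"],st["n"]
q=state()["eef_pos"];tx,ty=(q[:2]-o)@d,(q[:2]-o)@n
Ls=[]
for i in range(4):
    im,dd,W=cloud("side");Ls.append(W)
W=np.nanmean(Ls,0);I=im.mean(2)
l=np.stack([(W[...,:2]-o)@d,(W[...,:2]-o)@n,W[...,2]],-1)
# rib top ridge & fork tines (bright, x between -75 and 0)
k=(l[...,0]>-100)&(l[...,0]<6)&(np.abs(l[...,1]-ty)<48)&(l[...,2]>95)&(l[...,2]<200)&(I>100)
P=l[k]
for nm,s in(("rib",np.abs(P[:,1]-ty)<6),("tineL",P[:,1]-ty<-28),("tineR",P[:,1]-ty>28)):
    Q=P[s]
    for lo in range(-100,10,10):
        r=Q[(Q[:,0]>=lo)&(Q[:,0]<lo+10)]
        if len(r)>2: print(nm,lo,len(r),"z",np.percentile(r[:,2],[10,50,90]).round(1))
u,v=proj("side",np.r_[q[:2],150])[0].astype(int);print(u,v)
save("a6.png",cv2.resize(im[175:235,190:270],(800,600),interpolation=cv2.INTER_CUBIC))
E
```

```text
t 10.35 x+40 -0.8 y 24.6 uz 112.4 yaw 132.56 | F fwd -5.5 n -1.0 z 2.6 M [-0.54 -0.85 -0.06]
rib -70 3 z [167.  167.3 168.8]
rib -60 5 z [137.2 167.5 169.9]
rib -50 6 z [168.2 169.7 171.2]
rib -40 6 z [168.2 169.8 175.3]
rib -30 11 z [167.7 169.6 170.6]
rib 0 8 z [188.1 189.4 189.8]
tineL -90 8 z [113.8 114.4 116.2]
tineL -80 9 z [114.4 115.9 117.6]
tineL 0 12 z [127.9 167.4 191. ]
tineR -90 8 z [113.3 114.  115.7]
tineR -80 8 z [113.1 115.5 116.2]
tineR -70 4 z [113.6 114.6 116.7]
tineR -10 5 z [128.6 164.1 171.2]
tineR 0 37 z [104.7 121.  187.6]
226 215
```

View pics/a6.png

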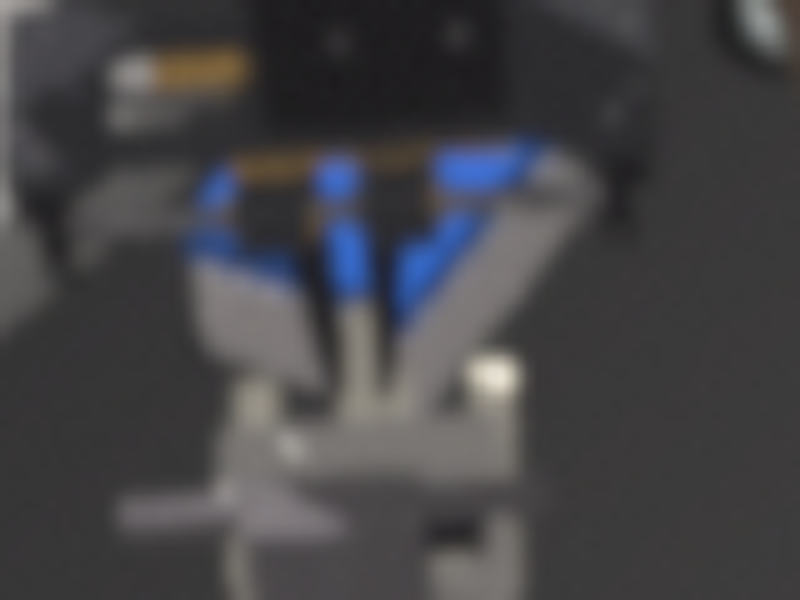

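Tine tips read about 110 mm at the underside and the back about 112–113 mm. The holder has pitched slightly in the grip and wedged at the catch. The lips are about 4 mm behind the slot edges, so it will hang by itself. I'll let go, then press straight down with shut fingers on the rib/back-plate top, close to the hooks.

Request:
carry_out([
  {"dx":0,"dy":0,"dz":0,"twist":0},
  {"dx":0,"dy":0,"dz":0,"twist":0},
  {"dx":0,"dy":0,"dz":0,"twist":0},
  {"dx":0,"dy":0,"dz":0,"twist":0},
  {"dx":0,"dy":0,"dz":0,"twist":0},
], grip=0.04)

```text
t: 11.05
eef_pos: [593.1, 79.2, 137.9]
tcp_rot: [-3.141, -0.0, 2.314]
ft_force: [0.0, 0.3, 0.8]
opening: 0.411
```

Request:
carry_out([
  {"dx":0,"dy":0,"dz":-0.005,"twist":0},
  {"dx":0,"dy":0,"dz":-0.015,"twist":0},
  {"dx":0,"dy":0,"dz":-0.03,"twist":0},
  {"dx":0,"dy":0,"dz":-0.05,"twist":0},
  {"dx":0,"dy":0,"dz":-0.055,"twist":0},
])

```text
t: 11.55
eef_pos: [594.2, 79.1, 195.7]
tcp_rot: [3.139, 0.002, 2.314]
ft_force: [-0.3, 0.4, 0.1]
opening: 0.423
```

```bash
cat > hang.py <<'E'
from h import *
st=np.load("stand.npz");o,d,n=st["o"],st["d"],st["n"]
Ls=[]
for i in range(4):
    im,dd,W=cloud("side");Ls.append(W)
W=np.nanmean(Ls,0);I=im.mean(2);ty=24.5
l=np.stack([(W[...,:2]-o)@d,(W[...,:2]-o)@n,W[...,2]],-1)
P=l[(l[...,0]>-105)&(l[...,0]<-5)&(np.abs(l[...,1]-ty)<48)&(l[...,2]>95)&(l[...,2]<185)&(I>90)]
for nm,s in(("rib",np.abs(P[:,1]-ty)<6),("tineL",P[:,1]-ty<-28),("tineR",P[:,1]-ty>28)):
    for lo in range(-105,0,10):
        r=P[s&(P[:,0]>=lo)&(P[:,0]<lo+10)]
        if len(r)>2: print(nm,lo,len(r),"x %.1f z"%np.median(r[:,0]),np.percentile(r[:,2],[10,50,90]).round(1))
import sys
if len(sys.argv)>1: save(sys.argv[1],cv2.resize(im[180:240,190:270],(800,600),interpolation=cv2.INTER_CUBIC))
E
python3 s.py; python3 hang.py a7.png
```

```text
t 11.55 x+40 -0.7 y 24.4 uz 169.3 yaw 132.57 | F fwd 0.5 n -0.0 z 0.1 M [ 0.06 -0.13  0.05]
rib -85 4 x -80.4 z [112.4 113.5 115.4]
rib -65 10 x -59.8 z [136.1 168.2 168.6]
rib -55 7 x -51.4 z [154.7 168.3 169.6]
rib -45 8 x -40.5 z [167.7 168.6 169.8]
rib -35 7 x -30.2 z [166.9 168.3 170.1]
rib -25 4 x -22.5 z [168.3 169.1 171.2]
tineL -95 7 x -89.8 z [112.9 114.1 114.6]
tineL -85 9 x -78.7 z [113.1 115.  116.2]
tineL -75 4 x -73.2 z [113.8 114.2 114.9]
tineR -95 4 x -86.6 z [113.  115.6 116.2]
tineR -85 10 x -79.0 z [113.4 113.8 115.2]
tineR -75 4 x -72.2 z [113.  114.9 116.1]
```

View pics/a7.png

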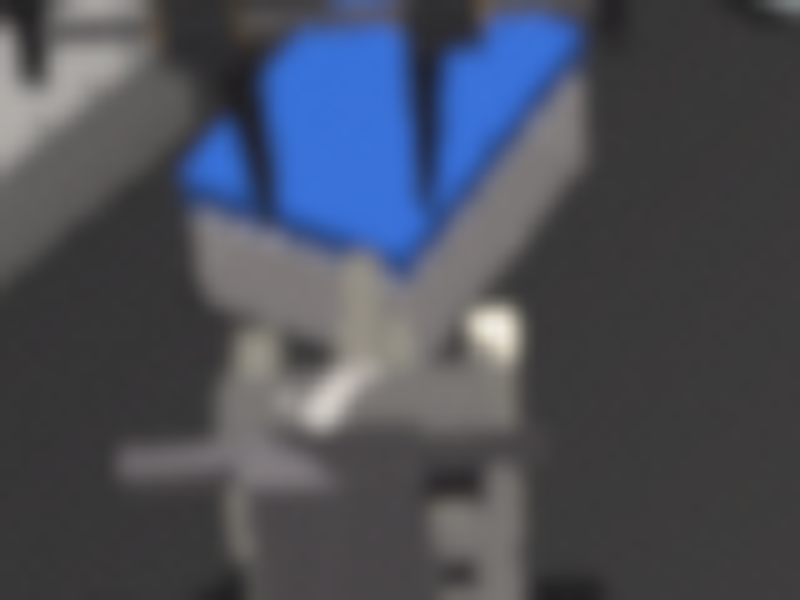

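Released: rib top reads about 168.4 mm and tines 114 mm, against 167 and 114 when home, so it hangs near home. I'll press from above near the back plate to settle it.

Request:
carry_out([
  {"dx":0.007,"dy":0,"dz":0,"twist":0},
  {"dx":0.014,"dy":0,"dz":0,"twist":0},
  {"dx":0.021,"dy":0,"dz":0,"twist":0},
  {"dx":0.0265,"dy":0,"dz":0,"twist":0},
  {"dx":0.0265,"dy":0,"dz":0,"twist":0},
], grip=0.0)

```text
t: 12.25
eef_pos: [574.8, 99.3, 193.1]
tcp_rot: [-3.142, -0.0, 2.315]
ft_force: [0.3, -0.8, 0.3]
opening: 0.057
```

Request:
carry_out([
  {"dx":0,"dy":0,"dz":0.005,"twist":0},
  {"dx":0,"dy":0,"dz":0.011,"twist":0},
  {"dx":0,"dy":0,"dz":0.015,"twist":0},
  {"dx":0,"dy":0,"dz":0.018,"twist":0},
  {"dx":0,"dy":0,"dz":0.018,"twist":0},
])

```text
t: 12.75
eef_pos: [575.2, 98.5, 174.4]
tcp_rot: [-3.141, -0.001, 2.314]
ft_force: [0.6, -0.8, 0.4]
opening: 0.004
```

```bash
python3 s.py;python3 -c "
from h import *
print(state()['eef_pos'],state()['opening'])"
```

```text
t 12.75 x+40 26.3 y 25.2 uz 148.0 yaw 132.56 | F fwd -0.9 n 0.1 z 0.4 M [ 0.07 -0.16 -0.03]
[575.19377081  98.47489242 174.36468946] 0.004239331235392471
```

Request:
carry_out([
  {"dx":0,"dy":0,"dz":0.001,"twist":0},
  {"dx":0,"dy":0,"dz":0.002,"twist":0},
])

```text
t: 12.95
eef_pos: [575.5, 98.6, 173.1]
tcp_rot: [3.141, 0.0, 2.314]
ft_force: [-0.7, 0.5, -0.6]
opening: 0.002
```

Request:
carry_out([
  {"dx":0,"dy":0,"dz":0.0005,"twist":0},
  {"dx":0,"dy":0,"dz":0.001,"twist":0},
])

```text
t: 13.15
eef_pos: [575.4, 98.6, 172.1]
tcp_rot: [3.142, 0.0, 2.314]
ft_force: [0.1, -0.3, 0.1]
opening: 0.006
```

Request:
carry_out([
  {"dx":0,"dy":0,"dz":0.0005,"twist":0},
  {"dx":0,"dy":0,"dz":0.001,"twist":0},
])

```text
t: 13.35
eef_pos: [575.4, 98.6, 171.0]
tcp_rot: [3.142, 0.0, 2.314]
ft_force: [-0.4, 0.4, 0.6]
opening: 0.006
```

```bash
python3 s.py;python3 -c "
from h import *
print(state()['eef_pos'])"
```

```text
t 13.35 x+40 26.3 y 25.0 uz 144.6 yaw 132.57 | F fwd 0.5 n 0.1 z 0.6 M [-0.   -0.11 -0.02]
[575.37045037  98.57331601 171.02427556]
```

Request:
carry_out([
  {"dx":0,"dy":0,"dz":0.0005,"twist":0},
  {"dx":0,"dy":0,"dz":0.001,"twist":0},
])

```text
t: 13.55
eef_pos: [575.4, 98.6, 170.0]
tcp_rot: [-3.142, 0.0, 2.314]
ft_force: [0.4, 0.5, 0.3]
opening: 0.006
```

```bash
python3 s.py
```

```text
t 13.55 x+40 26.3 y 25.0 uz 143.6 yaw 132.57 | F fwd 0.1 n -0.6 z 0.3 M [ 0.08 -0.13 -0.01]
```

Request:
carry_out([
  {"dx":0,"dy":0,"dz":0.0005,"twist":0},
  {"dx":0,"dy":0,"dz":0.001,"twist":0},
])

```text
t: 13.75
eef_pos: [575.4, 98.6, 169.0]
tcp_rot: [-3.142, 0.0, 2.314]
ft_force: [0.0, -0.1, 0.4]
opening: 0.007
```

```bash
python3 s.py
```

```text
t 13.75 x+40 26.3 y 25.0 uz 142.6 yaw 132.57 | F fwd -0.1 n 0.0 z 0.4 M [ 0.04 -0.17  0.04]
```

Request:
carry_out([
  {"dx":0,"dy":0,"dz":0.0005,"twist":0},
  {"dx":0,"dy":0,"dz":0.001,"twist":0},
])

```text
t: 13.95
eef_pos: [575.4, 98.6, 168.0]
tcp_rot: [-3.142, 0.0, 2.314]
ft_force: [0.1, 0.3, -0.1]
opening: 0.002
```

```bash
python3 s.py
```

```text
t 13.95 x+40 26.3 y 25.0 uz 141.6 yaw 132.57 | F fwd 0.2 n -0.2 z -0.1 M [ 0.04 -0.2   0.01]
```

Request:
carry_out([
  {"dx":0,"dy":0,"dz":0.0005,"twist":0},
  {"dx":0,"dy":0,"dz":0.001,"twist":0},
])

```text
t: 14.15
eef_pos: [575.4, 98.6, 167.0]
tcp_rot: [-3.142, 0.0, 2.314]
ft_force: [-0.1, -0.5, -0.3]
opening: 0.007
```

```bash
python3 s.py
```

```text
t 14.15 x+40 26.3 y 25.0 uz 140.6 yaw 132.57 | F fwd -0.3 n 0.4 z -0.3 M [ 0.01 -0.17  0.  ]
```

Request:
carry_out([
  {"dx":0,"dy":0,"dz":0.0005,"twist":0},
  {"dx":0,"dy":0,"dz":0.001,"twist":0},
])

```text
t: 14.35
eef_pos: [575.3, 98.6, 166.0]
tcp_rot: [-3.142, 0.0, 2.314]
ft_force: [-0.4, -0.7, 0.0]
opening: 0.007
```

```bash
python3 s.py
```

```text
t 14.35 x+40 26.3 y 25.0 uz 139.6 yaw 132.57 | F fwd -0.2 n 0.8 z 0.0 M [ 0.04 -0.09  0.  ]
```

Request:
carry_out([
  {"dx":0,"dy":0,"dz":0.0005,"twist":0},
  {"dx":0,"dy":0,"dz":0.001,"twist":0},
])

```text
t: 14.55
eef_pos: [575.4, 98.6, 165.0]
tcp_rot: [-3.142, 0.0, 2.314]
ft_force: [0.4, 0.8, 0.2]
opening: 0.009
```

```bash
python3 s.py
```

```text
t 14.55 x+40 26.3 y 25.0 uz 138.6 yaw 132.57 | F fwd 0.3 n -0.8 z 0.2 M [ 0.03 -0.1  -0.02]
```

```bash
python3 hang.py a8.png
```

```text
rib -95 3 x -86.4 z [113.2 114.2 115.1]
rib -35 4 x -28.6 z [168.1 168.9 169.2]
rib -25 3 x -22.5 z [168.  168.2 169.3]
tineL -95 8 x -88.3 z [112.7 114.  114.7]
tineL -85 7 x -81.6 z [112.2 113.  114.3]
tineL -75 5 x -73.3 z [113.1 116.  116.9]
tineR -95 5 x -88.0 z [111.6 113.3 114.9]
tineR -85 8 x -79.7 z [112.8 113.5 116.1]
tineR -75 6 x -72.6 z [113.7 114.6 115.8]
```

View pics/a8.png

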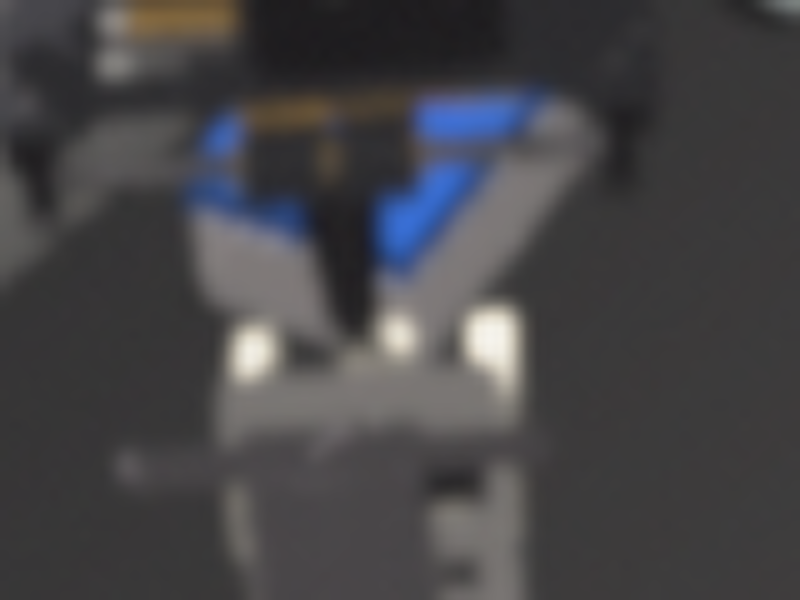

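```bash
python3 - <<'E'
from h import *
st=np.load("stand.npz");o,d,n=st["o"],st["d"],st["n"]
s=lambda x,y,z:np.r_[o+d*x+n*y,z]
for nm,X in(("tcp",state()["eef_pos"]),("finger near edge",s(-4,25,165)),("finger far edge",s(-24,25,165)),("rib top -24",s(-24,24.5,168)),("rib top -60",s(-60,24.5,168)),("cap front top",s(1,24,191)),("cap back top",s(28,24,191))):
    print(nm,((proj("side",X)[0]-[190,180]+.5)*10).round())
z,_=read_camera("side");
im,dd,W=cloud("side");l=np.stack([(W[...,:2]-o)@d,(W[...,:2]-o)@n,W[...,2]],-1)
for u in(223,224,225,226):
  print(u,[(v,*l[v,u].round().astype(int).tolist(),int(im[v,u].mean())) for v in range(196,222,1)])
E
```

```text
tcp [371. 394.]
finger near edge [371. 419.]
finger far edge [370. 369.]
rib top -24 [368. 362.]
rib top -60 [366. 274.]
cap front top [361. 370.]
cap back top [362. 439.]
223 [(196, 20, 25, 291, 65), (197, 20, 25, 287, 58), (198, 23, 25, 287, 49), (199, -12, 22, 249, 41), (200, -10, 22, 247, 38), (201, -1, 22, 252, 35), (202, -1, 22, 248, 35), (203, -1, 21, 244, 34), (204, -2, 21, 239, 34), (205, -2, 21, 235, 35), (206, -2, 20, 231, 38), (207, 0, 20, 229, 39), (208, -3, 20, 222, 44), (209, -3, 19, 218, 48), (210, -1, 19, 216, 54), (211, -1, 19, 212, 63), (212, -2, 18, 207, 76), (213, -6, 18, 199, 87), (214, -193, 2, 1, 89), (215, -187, 2, 3, 89), (216, -186, 2, -2, 97), (217, 3, 17, 192, 108), (218, 6, 17, 191, 115), (219, 10, 17, 191, 118), (220, 10, 16, 187, 117), (221, 16, 16, 189, 114)]
224 [(196, 23, 28, 293, 56), (197, 22, 28, 289, 51), (198, 20, 27, 284, 45), (199, 24, 27, 284, 43), (200, 24, 27, 280, 38), (201, -1, 25, 251, 35), (202, 1, 25, 249, 34), (203, -6, 24, 239, 34), (204, -3, 24, 238, 34), (205, -11, 23, 226, 35), (206, -4, 23, 228, 34), (207, -3, 23, 226, 36), (208
[... 895 characters left out ...]
(219, 9, 22, 190, 118), (220, 15, 22, 191, 117), (221, 20, 22, 193, 110)]
226 [(196, 17, 33, 288, 46), (197, 19, 33, 286, 45), (198, 21, 33, 283, 45), (199, 23, 33, 282, 44), (200, 21, 32, 276, 41), (201, -5, 30, 247, 39), (202, 2, 30, 250, 39), (203, 1, 30, 245, 38), (204, -3, 29, 237, 37), (205, -2, 29, 234, 35), (206, 0, 29, 232, 38), (207, 0, 28, 229, 40), (208, -2, 28, 222, 42), (209, -1, 28, 220, 42), (210, -2, 27, 214, 42), (211, 4, 27, 217, 49), (212, 1, 27, 209, 60), (213, -3, 26, 201, 76), (214, 0, 26, 200, 97), (215, -3, 26, 193, 118), (216, -21, 24, 170, 128), (217, 7, 26, 195, 125), (218, 2, 25, 186, 120), (219, 9, 25, 189, 119), (220, 14, 25, 190, 116), (221, 15, 25, 187, 110)]
```

The side depth shows the fingers' visible end is around z 190, above the rib, while the TCP reads 165, and there's no contact force. So the true finger ends are higher than assumed, and I keep feeling downward.

Request:
carry_out([
  {"dx":0,"dy":0,"dz":0.0007,"twist":0},
  {"dx":0,"dy":0,"dz":0.0015,"twist":0},
])

```text
t: 15.05
eef_pos: [575.4, 98.6, 163.5]
tcp_rot: [3.142, 0.0, 2.314]
ft_force: [-1.1, -0.3, 0.2]
opening: 0.004
```

Request:
carry_out([
  {"dx":0,"dy":0,"dz":0.0007,"twist":0},
  {"dx":0,"dy":0,"dz":0.0015,"twist":0},
])

```text
t: 15.25
eef_pos: [575.3, 98.6, 161.9]
tcp_rot: [-3.142, 0.0, 2.314]
ft_force: [-0.1, -0.0, -0.8]
opening: 0.002
```

```bash
python3 s.py
```

```text
t 15.25 x+40 26.3 y 25.1 uz 135.5 yaw 132.57 | F fwd 0.0 n 0.1 z -0.8 M [ 0.02 -0.1  -0.03]
```

Request:
carry_out([
  {"dx":0,"dy":0,"dz":0.0007,"twist":0},
  {"dx":0,"dy":0,"dz":0.0015,"twist":0},
])

```text
t: 15.45
eef_pos: [575.4, 98.6, 160.5]
tcp_rot: [-3.142, 0.0, 2.314]
ft_force: [0.1, -0.3, -0.2]
opening: 0.005
```

Request:
carry_out([
  {"dx":0,"dy":0,"dz":0.0007,"twist":0},
  {"dx":0,"dy":0,"dz":0.0012,"twist":0},
])

```text
t: 15.65
eef_pos: [575.3, 98.6, 159.2]
tcp_rot: [-3.142, 0.0, 2.314]
ft_force: [0.8, -0.7, -0.0]
opening: 0.002
```

```bash
cat > fin.py <<'E'
from h import *
st=np.load("stand.npz");o,d,n=st["o"],st["d"],st["n"]
Ls=[]
for i in range(3): im,dd,W=cloud("side");Ls.append(W)
W=np.nanmedian(Ls,0);l=np.stack([(W[...,:2]-o)@d,(W[...,:2]-o)@n,W[...,2]],-1);g=im.astype(int).mean(2)
print("tcp",(state()["eef_pos"][:2]-o)@d,(state()["eef_pos"][:2]-o)@n,state()["eef_pos"][2])
for v in range(204,223): print(v,g[v,216:236].round().astype(int).tolist(),[tuple(l[v,u].round().astype(int).tolist()) for u in(223,225,227)])
E
python3 fin.py
```

```text
tcp -13.673587835050094 25.033538144047345 159.2857548248639
204 [129, 129, 119, 105, 86, 60, 39, 35, 36, 34, 35, 51, 81, 105, 110, 102, 98, 105, 116, 122] [(-2, 21, 239), (-3, 26, 238), (-4, 32, 236)]
205 [127, 127, 123, 116, 98, 70, 43, 34, 35, 33, 35, 48, 73, 92, 98, 100, 107, 115, 119, 122] [(-2, 21, 235), (-1, 26, 236), (0, 32, 236)]
206 [123, 123, 123, 118, 104, 75, 46, 35, 35, 34, 35, 49, 71, 85, 92, 104, 117, 121, 122, 122] [(-1, 20, 232), (-4, 26, 229), (-1, 32, 231)]
207 [122, 122, 122, 120, 110, 82, 52, 37, 34, 34, 37, 57, 82, 95, 101, 111, 121, 122, 123, 122] [(-3, 20, 226), (-3, 25, 226), (-4, 31, 224)]
208 [122, 122, 123, 121, 113, 90, 60, 40, 34, 35, 38, 62, 93, 109, 115, 119, 122, 122, 123, 121] [(-3, 20, 223), (-3, 25, 222), (-1, 31, 223)]
209 [122, 122, 122, 122, 116, 99, 70, 44, 35, 35, 39, 62, 95, 117, 125, 124, 123, 123, 122, 120] [(0, 19, 221), (-4, 25, 217), (-1, 30, 219)]
210 [120, 122, 122, 121, 119, 107, 79, 49, 36, 35, 41, 67, 104, 127, 133, 128, 123, 122, 121, 117] [(-4, 19, 213), (-6, 24, 211), (-1, 30, 215)]
211 [124, 124, 120, 119, 119, 110, 86, 56, 39,
[... 996 characters left out ...]
4, 116, 118, 119, 119, 119, 119, 119, 119, 118, 119, 118, 118] [(3, 16, 188), (5, 22, 189), (7, 28, 191)]
219 [119, 119, 118, 118, 118, 119, 119, 118, 119, 119, 119, 119, 119, 119, 119, 118, 119, 119, 119, 119] [(10, 17, 191), (9, 22, 189), (7, 28, 187)]
220 [118, 118, 118, 118, 118, 118, 118, 117, 117, 117, 118, 118, 117, 116, 115, 116, 117, 118, 118, 118] [(11, 16, 188), (14, 22, 190), (14, 28, 190)]
221 [115, 115, 115, 114, 113, 113, 113, 112, 110, 109, 111, 113, 110, 107, 107, 108, 112, 115, 115, 115] [(16, 16, 189), (19, 22, 192), (16, 28, 188)]
222 [104, 104, 103, 103, 101, 102, 103, 104, 99, 96, 97, 100, 97, 93, 92, 96, 102, 106, 107, 106] [(20, 16, 189), (21, 22, 189), (24, 28, 192)]
```

```bash
python3 - <<'E'
from h import *
st=np.load("stand.npz");o,d,n=st["o"],st["d"],st["n"]
for f,tx,ty,tz in(("side3",-97.4,34.5,155.9),("side4",-73.9,32.1,148.2)):
    z=np.load(f+".npz");im=z["im"].astype(int);W=z["W"];g=im.max(2)
    l=np.stack([(W[...,:2]-o)@d,(W[...,:2]-o)@n,W[...,2]],-1)
    k=(g<75)&(np.abs(l[...,0]-tx)<16)&(np.abs(l[...,1]-ty)<30)&(l[...,2]>tz-5)&(l[...,2]<tz+70)
    vs,us=np.where(k)
    for v in range(vs.min(),vs.max()+1):
        s=vs==v
        if s.sum(): P=l[v,us[s]];print(f,v,us[s].min(),us[s].max(),"x",np.median(P[:,0]).round(),"z-tcp",(np.median(P[:,2])-tz).round(1))
E
```

```text
side3 188 223 229 x -86.0 z-tcp 63.7
side3 189 224 229 x -88.0 z-tcp 58.4
side3 190 224 229 x -85.0 z-tcp 57.1
side3 191 224 229 x -84.0 z-tcp 54.1
side3 192 224 224 x -86.0 z-tcp 49.3
side4 194 224 230 x -64.0 z-tcp 69.3
side4 195 224 230 x -62.0 z-tcp 66.7
side4 196 224 230 x -63.0 z-tcp 61.9
side4 197 224 230 x -64.0 z-tcp 56.2
side4 198 230 230 x -61.0 z-tcp 54.7
side4 199 225 225 x -60.0 z-tcp 52.9
```

Request:
carry_out([
  {"dx":0,"dy":0,"dz":0.001,"twist":0},
  {"dx":0,"dy":0,"dz":0.002,"twist":0},
])

```text
t: 16.0
eef_pos: [575.4, 98.6, 157.3]
tcp_rot: [3.142, 0.0, 2.314]
ft_force: [-0.6, 0.2, -0.5]
opening: 0.006
```

Request:
carry_out([
  {"dx":0,"dy":0,"dz":0.0007,"twist":0},
  {"dx":0,"dy":0,"dz":0.0015,"twist":0},
])

```text
t: 16.2
eef_pos: [575.3, 98.6, 155.7]
tcp_rot: [-3.142, 0.0, 2.314]
ft_force: [0.7, 0.3, 0.8]
opening: 0.006
```

```bash
python3 s.py; python3 fin.py | awk '$1>=211&&$1<=218'
```

```text
t 16.20 x+40 26.3 y 25.1 uz 129.3 yaw 132.57 | F fwd -0.3 n -0.7 z 0.8 M [ 0.03 -0.12  0.01]
211 [128, 127, 122, 119, 119, 108, 82, 52, 37, 35, 42, 77, 124, 155, 157, 139, 125, 122, 118, 114] [(-2, 19, 211), (-3, 24, 210), (-1, 30, 211)]
212 [161, 144, 120, 110, 112, 106, 86, 58, 40, 36, 46, 90, 152, 195, 192, 159, 130, 120, 112, 109] [(-2, 18, 207), (-2, 24, 206), (-2, 29, 205)]
213 [205, 166, 116, 93, 95, 94, 81, 58, 40, 36, 47, 94, 163, 211, 212, 172, 133, 116, 102, 99] [(-1, 18, 204), (-7, 23, 197), (-4, 29, 200)]
214 [223, 176, 112, 74, 71, 73, 70, 56, 43, 41, 50, 89, 149, 197, 200, 165, 129, 108, 89, 91] [(-1, 18, 200), (-4, 23, 196), (0, 29, 199)]
215 [217, 165, 105, 69, 61, 62, 64, 61, 57, 55, 64, 90, 130, 160, 164, 143, 120, 102, 87, 90] [(-2, 17, 195), (-3, 23, 193), (-1, 28, 195)]
216 [189, 142, 100, 78, 75, 76, 79, 80, 79, 78, 84, 101, 120, 134, 135, 127, 116, 105, 99, 101] [(-188, 2, -4), (-1, 22, 191), (-4, 28, 188)]
217 [153, 125, 107, 97, 96, 98, 100, 101, 101, 100, 104, 112, 119, 123, 123, 120, 117, 114, 113, 113] [(0, 16, 188), (1, 22, 189), (5, 28, 192)]
218 [128, 119, 115, 112, 112, 113, 114, 114, 114, 114, 115, 118, 118, 119, 119, 119, 118, 119, 118, 118] [(3, 16, 188), (3, 22, 187), (5, 28, 188)]
```

Request:
carry_out([
  {"dx":0,"dy":0,"dz":0.001,"twist":0},
  {"dx":0,"dy":0,"dz":0.0018,"twist":0},
])

```text
t: 16.55
eef_pos: [575.3, 98.6, 154.0]
tcp_rot: [-3.142, 0.0, 2.314]
ft_force: [-0.6, 0.2, 0.2]
opening: 0.003
```

Request:
carry_out([
  {"dx":0,"dy":0,"dz":0.0007,"twist":0},
  {"dx":0,"dy":0,"dz":0.0013,"twist":0},
])

```text
t: 16.75
eef_pos: [575.3, 98.6, 152.6]
tcp_rot: [-3.142, 0.0, 2.314]
ft_force: [1.0, -0.6, -0.3]
opening: 0.003
```

Request:
carry_out([
  {"dx":0,"dy":0,"dz":0.0007,"twist":0},
  {"dx":0,"dy":0,"dz":0.0012,"twist":0},
])

```text
t: 16.95
eef_pos: [575.3, 98.6, 151.4]
tcp_rot: [-3.142, 0.0, 2.314]
ft_force: [0.2, 0.7, -0.1]
opening: 0.005
```

```bash
python3 s.py
```

```text
t 16.95 x+40 26.3 y 25.1 uz 125.0 yaw 132.57 | F fwd 0.4 n -0.6 z -0.1 M [ 0.05 -0.13 -0.02]
```

Request:
carry_out([
  {"dx":0,"dy":0,"dz":0.0007,"twist":0},
  {"dx":0,"dy":0,"dz":0.0015,"twist":0},
])

```text
t: 17.15
eef_pos: [575.4, 98.6, 149.9]
tcp_rot: [-3.142, 0.0, 2.314]
ft_force: [0.2, 0.5, -0.4]
opening: 0.005
```

Request:
carry_out([
  {"dx":0,"dy":0,"dz":0.0006,"twist":0},
  {"dx":0,"dy":0,"dz":0.0012,"twist":0},
])

```text
t: 17.35
eef_pos: [575.3, 98.6, 148.8]
tcp_rot: [-3.142, 0.0, 2.314]
ft_force: [-0.5, 0.4, 0.6]
opening: 0.007
```

Request:
carry_out([
  {"dx":0,"dy":0,"dz":0.0005,"twist":0},
  {"dx":0,"dy":0,"dz":0.001,"twist":0},
])

```text
t: 17.55
eef_pos: [575.3, 98.6, 147.8]
tcp_rot: [-3.142, 0.0, 2.314]
ft_force: [-0.0, 1.1, -0.3]
opening: 0.006
```

```bash
python3 s.py
```

```text
t 17.55 x+40 26.3 y 25.0 uz 121.4 yaw 132.57 | F fwd 0.8 n -0.7 z -0.3 M [-0.03 -0.13 -0.01]
```

Request:
carry_out([
  {"dx":0,"dy":0,"dz":0.0006,"twist":0},
  {"dx":0,"dy":0,"dz":0.0012,"twist":0},
])

```text
t: 17.75
eef_pos: [575.4, 98.6, 146.6]
tcp_rot: [-3.142, 0.0, 2.314]
ft_force: [-0.2, 0.1, -0.3]
opening: 0.006
```

Request:
carry_out([
  {"dx":0,"dy":0,"dz":0.0005,"twist":0},
  {"dx":0,"dy":0,"dz":0.001,"twist":0},
])

```text
t: 17.95
eef_pos: [575.4, 98.6, 145.6]
tcp_rot: [-3.142, 0.0, 2.314]
ft_force: [1.0, 0.1, 0.2]
opening: 0.003
```

Request:
carry_out([
  {"dx":0,"dy":0,"dz":0.0005,"twist":0},
  {"dx":0,"dy":0,"dz":0.001,"twist":0},
])

```text
t: 18.15
eef_pos: [575.3, 98.6, 144.5]
tcp_rot: [-3.141, 0.0, 2.314]
ft_force: [0.4, -0.0, 0.5]
opening: 0.005
```

```bash
python3 s.py
```

```text
t 18.15 x+40 26.3 y 25.1 uz 118.1 yaw 132.57 | F fwd -0.3 n -0.3 z 0.5 M [-0.03 -0.15  0.03]
```

Request:
carry_out([
  {"dx":0,"dy":0,"dz":0.0005,"twist":0},
  {"dx":0,"dy":0,"dz":0.001,"twist":0},
])

```text
t: 18.35
eef_pos: [575.4, 98.6, 143.7]
tcp_rot: [3.141, 0.0, 2.314]
ft_force: [-1.3, -0.9, 4.6]
opening: 0.004
```

Request:
carry_out([
  {"dx":0,"dy":0,"dz":0.0005,"twist":0},
  {"dx":0,"dy":0,"dz":0.001,"twist":0},
])

```text
t: 18.55
eef_pos: [575.6, 98.6, 143.5]
tcp_rot: [3.141, 0.001, 2.314]
ft_force: [-2.8, 0.1, 13.4]
opening: 0.006
```

```bash
python3 s.py; python3 hang.py; python3 fin.py | awk '$1>=209&&$1<=218'
```

```text
t 18.55 x+40 26.2 y 24.9 uz 117.1 yaw 132.57 | F fwd 2.0 n 2.0 z 13.4 M [0.06 0.58 0.03]
tineL -95 7 x -86.8 z [111.6 113.3 114.5]
tineL -85 9 x -78.8 z [112.  113.3 115.3]
tineL -75 3 x -73.8 z [113.  113.  113.9]
tineR -95 5 x -86.2 z [112.  114.3 115.3]
tineR -85 8 x -80.5 z [113.  114.6 115. ]
tineR -75 6 x -72.8 z [113.6 114.6 115.5]
209 [122, 122, 122, 120, 108, 81, 52, 37, 34, 34, 33, 46, 78, 110, 123, 124, 123, 122, 122, 119] [(-2, 19, 219), (-4, 25, 217), (-1, 31, 219)]
210 [120, 122, 122, 120, 113, 90, 60, 39, 34, 34, 34, 49, 85, 120, 131, 127, 124, 122, 121, 117] [(-3, 19, 214), (-2, 24, 214), (-3, 30, 213)]
211 [123, 124, 121, 119, 114, 98, 69, 43, 34, 35, 36, 59, 106, 147, 154, 138, 125, 121, 118, 114] [(-1, 19, 212), (-4, 24, 208), (-3, 30, 209)]
212 [152, 138, 118, 111, 110, 100, 73, 45, 35, 35, 38, 68, 128, 179, 186, 158, 130, 120, 113, 108] [(1, 18, 210), (-3, 24, 205), (0, 30, 208)]
213 [199, 162, 117, 94, 93, 89, 68, 44, 36, 35, 39, 69, 131, 187, 200, 169, 132, 116, 102, 100] [(-2, 18, 203), (-6, 23, 198), (-3, 29, 201)]
214 [223, 180, 119, 78, 71, 68, 56, 42, 36, 36, 40, 64, 116, 167, 184, 161, 128, 108, 90, 91] [(-1, 17, 199), (-2, 23, 198), (-2, 29, 198)]
215 [219, 174, 114, 73, 61, 60, 56, 49, 45, 47, 51, 67, 103, 140, 154, 141, 120, 101, 87, 90] [(-4, 17, 193), (-3, 23, 193), (0, 29, 195)]
216 [190, 147, 105, 80, 74, 75, 74, 72, 69, 70, 75, 84, 105, 126, 133, 127, 116, 105, 99, 101] [(0, 17, 193), (-6, 22, 186), (-2, 28, 189)]
217 [153, 126, 107, 97, 96, 98, 98, 97, 95, 96, 100, 105, 113, 120, 123, 120, 117, 114, 113, 114] [(-1, 16, 188), (4, 22, 192), (2, 28, 190)]
218 [128, 120, 115, 112, 112, 114, 114, 113, 113, 112, 114, 116, 117, 119, 119, 119, 119, 118, 118, 118] [(5, 17, 189), (4, 22, 188), (6, 28, 190)]
```

Request:
carry_out([
  {"dx":0,"dy":0,"dz":0.0003,"twist":0},
  {"dx":0,"dy":0,"dz":0.0005,"twist":0},
  {"dx":0,"dy":0,"dz":0.0005,"twist":0},
])

```text
t: 19.2
eef_pos: [575.6, 98.6, 143.4]
tcp_rot: [3.14, 0.001, 2.314]
ft_force: [-4.0, 0.4, 12.8]
opening: 0.002
```

```bash
python3 s.py
```

```text
t 19.20 x+40 26.2 y 24.8 uz 117.0 yaw 132.57 | F fwd 3.0 n 2.6 z 12.8 M [0.04 0.58 0.01]
```

Request:
carry_out([
  {"dx":0,"dy":0,"dz":0.0003,"twist":0},
  {"dx":0,"dy":0,"dz":0.0005,"twist":0},
  {"dx":0,"dy":0,"dz":0.0005,"twist":0},
])

```text
t: 19.5
eef_pos: [575.7, 98.6, 143.3]
tcp_rot: [3.14, 0.001, 2.314]
ft_force: [-4.7, -0.5, 14.4]
opening: 0.003
```

```bash
python3 s.py
```

```text
t 19.50 x+40 26.1 y 24.8 uz 116.9 yaw 132.57 | F fwd 2.8 n 3.8 z 14.4 M [ 0.08  0.75 -0.03]
```

Request:
carry_out([
  {"dx":0,"dy":0,"dz":0.0003,"twist":0},
  {"dx":0,"dy":0,"dz":0.0006,"twist":0},
  {"dx":0,"dy":0,"dz":0.0006,"twist":0},
])

```text
t: 19.8
eef_pos: [575.8, 98.7, 142.9]
tcp_rot: [3.14, 0.001, 2.314]
ft_force: [-4.3, -0.4, 16.9]
opening: 0.004
```

```bash
python3 s.py
```

```text
t 19.80 x+40 26.1 y 24.6 uz 116.5 yaw 132.57 | F fwd 2.7 n 3.4 z 16.9 M [0.15 0.8  0.03]
```

Pressed to 17 N, more than the 12 N catch, with hardly any motion. I retreat and measure the bracket without the arm in view.

Request:
carry_out([
  {"dx":0,"dy":0,"dz":-0.005,"twist":0},
  {"dx":0,"dy":0,"dz":-0.02,"twist":0},
  {"dx":0,"dy":0,"dz":-0.05,"twist":0},
  {"dx":-0.03,"dy":0,"dz":-0.08,"twist":0},
  {"dx":-0.07,"dy":0,"dz":-0.1,"twist":0},
])

```text
t: 20.3
eef_pos: [623.1, 47.5, 243.7]
tcp_rot: [3.14, 0.002, 2.316]
ft_force: [1.1, -0.4, 0.3]
opening: 0.009
```

Request:
carry_out([
  {"dx":-0.035,"dy":0.01,"dz":0,"twist":0},
  {"dx":-0.07,"dy":0.02,"dz":0,"twist":0},
  {"dx":-0.11,"dy":0.03,"dz":0,"twist":0},
  {"dx":-0.15,"dy":0.04,"dz":0,"twist":0},
  {"dx":-0.19,"dy":0.05,"dz":0,"twist":0},
])

```text
t: 20.8
eef_pos: [789.2, -60.1, 240.8]
tcp_rot: [-3.141, -0.0, 2.314]
ft_force: [0.6, 0.3, -0.1]
opening: 0.005
```

```bash
cat > hang2.py <<'E'
from h import *
st=np.load("stand.npz");o,d,n=st["o"],st["d"],st["n"]
for nm in("side","top"):
    Ls=[]
    for i in range(4): im,dd,W=cloud(nm);Ls.append(W)
    save("f_"+nm+".png",im)
    W=np.nanmedian(Ls,0);I=im.astype(int).mean(2);sat=np.ptp(im.astype(int),axis=2)
    l=np.stack([(W[...,:2]-o)@d,(W[...,:2]-o)@n,W[...,2]],-1)
    def rep(t,k):
        P=l[k]
        if len(P)>3: print(nm,t,len(P),"x",np.percentile(P[:,0],[5,50,95]).round(1),"y",np.percentile(P[:,1],[5,50,95]).round(1),"z med %.1f +-%.1f"%(np.median(P[:,2]),P[:,2].std()/len(P)**.5), "slope dz/dx",np.polyfit(P[:,0],P[:,2],1)[0].round(3))
    X,Y,Z=l[...,0],l[...,1],l[...,2];c=(I>90)&(sat<60)
    rep("rib top",c&(X>-70)&(X<-12)&(np.abs(Y-24.5)<9)&(Z>160)&(Z<178))
    rep("back top",c&(X>-9)&(X<2)&(np.abs(Y-24.5)<46)&(Z>160)&(Z<180))
    rep("tines",c&(X>-98)&(X<-20)&(np.abs(Y-24.5)>14)&(np.abs(Y-24.5)<46)&(Z>104)&(Z<124))
    rep("cap",c&(X>3)&(X<27)&(np.abs(Y-24.5)<34)&(Z>180)&(Z<199))
    rep("foot",c&(X>-45)&(X<115)&(np.abs(Y-16)>48)&(np.abs(Y-16)<76)&(Z>2)&(Z<22))
E
python3 s.py; python3 hang2.py
```

```text
t 20.80 x+40 -235.2 y -25.0 uz 214.4 yaw 132.57 | F fwd -0.2 n -0.6 z -0.1 M [ 0.12 -0.11 -0.02]
side rib top 44 x [-63.9 -43.3 -21.9] y [18.  22.6 27.2] z med 168.4 +-0.2 slope dz/dx 0.059
side tines 39 x [-89.3 -80.  -64.1] y [-16.6  53.8  63.3] z med 113.8 +-0.2 slope dz/dx 0.041
side cap 120 x [ 4.8 13.7 22.2] y [-6.3 25.1 53.7] z med 189.7 +-0.1 slope dz/dx 0.008
side foot 700 x [-26.9  43.5 109.8] y [-57.4  15.5  88.5] z med 10.8 +-0.1 slope dz/dx 0.003
top back top 13 x [-6.3 -3.8 -1.6] y [-17.5  -9.7  -3. ] z med 172.9 +-0.3 slope dz/dx 0.242
top cap 8 x [ 3.2  5.6 11.3] y [-8.9 -5.7  0.8] z med 191.5 +-0.3 slope dz/dx 0.032
top foot 7 x [-29.4 -25.4 -20.8] y [-58.4 -56.2 -52.9] z med 14.1 +-0.6 slope dz/dx 0.103
```

```bash
python3 - <<'E'
from h import *
p=state()["eef_pos"];print(p)
for nm in("side","top"):
    im,dd,W=cloud(nm);r=np.hypot(W[...,0]-p[0],W[...,1]-p[1])
    k=(r<25)&(W[...,2]>150)&(W[...,2]<380)
    print(nm,k.sum(),proj(nm,p).round(1),"bottom z",np.sort(W[...,2][k])[:12].round())
    if nm=="side":
        vs,us=np.where(k)
        for v in range(vs.max()-14,vs.max()+4):
            s=us[vs==v]
            if len(s): print(v,s.min(),s.max(),W[v,s].mean(0).round(),im[v,s].mean().round())
E
```

```text
[787.47925245 -58.10349634 241.91609292]
side 135 [[207.2 143.6]] bottom z [271. 272. 272. 273. 273. 274. 277. 277. 279. 281. 281. 282.]
124 200 207 [780. -48. 327.] 41.0
125 200 207 [781. -48. 323.] 42.0
126 201 207 [780. -49. 319.] 40.0
127 201 207 [780. -48. 315.] 41.0
128 201 207 [782. -49. 310.] 43.0
129 201 207 [780. -47. 308.] 45.0
130 202 207 [780. -49. 304.] 42.0
131 202 207 [782. -49. 299.] 44.0
132 202 207 [782. -49. 295.] 46.0
133 202 207 [780. -47. 294.] 48.0
134 203 207 [783. -51. 286.] 46.0
135 203 207 [783. -50. 283.] 50.0
136 203 207 [780. -47. 282.] 56.0
137 204 207 [782. -51. 275.] 60.0
138 204 207 [782. -49. 272.] 71.0
top 0 [[289.8  98.4]] bottom z []
```

The fingertips end about 27 mm above the reported TCP, so the first grasp held only about 5 mm of the rib. The holder is pitched about 0.05 rad and sits 3–4 mm above home, still on the catch. I'll regrip deeply and nearer the back plate, set it flush, and push down again.

```bash
cat > go.py <<'E'
from h import *
import sys
st=np.load("stand.npz");o,d,n=st["o"],st["d"],st["n"]
x,y,z=map(float,sys.argv[1:4]);w=o+d*x+n*y
togo(w[0],w[1],z,132.57)
E
python3 go.py -18 24.5 195
```

```text
t 21.3 pos [787.7 -58.3 242. ] yaw 132.62 F [ 0.5 -0.4 -0.7] open 0.002
togo mm dx 254.9 dy -49.5 dz 47.0 twist 0.05
```

Request:
carry_out([
  {"dx":0.04,"dy":-0.008,"dz":0,"twist":0},
  {"dx":0.085,"dy":-0.016,"dz":0,"twist":0},
  {"dx":0.13,"dy":-0.025,"dz":0,"twist":0},
  {"dx":0.17,"dy":-0.033,"dz":0,"twist":0},
  {"dx":0.205,"dy":-0.04,"dz":0,"twist":0},
], grip=0.04)

```text
t: 21.8
eef_pos: [617.7, 66.3, 241.8]
tcp_rot: [3.141, 0.001, 2.315]
ft_force: [1.4, 0.5, 0.1]
opening: 0.367
```

Request:
carry_out([
  {"dx":0.025,"dy":-0.005,"dz":0.01,"twist":0},
  {"dx":0.045,"dy":-0.0085,"dz":0.025,"twist":0},
  {"dx":0.0499,"dy":-0.0095,"dz":0.04,"twist":0},
  {"dx":0.0499,"dy":-0.0095,"dz":0.047,"twist":0},
  {"dx":0.0499,"dy":-0.0095,"dz":0.047,"twist":0},
])

```text
t: 22.3
eef_pos: [578.9, 95.2, 193.8]
tcp_rot: [-3.141, -0.0, 2.314]
ft_force: [0.6, -0.4, -0.4]
opening: 0.42
```

```bash
python3 go.py -18 24.5 112;python3 s.py
```

```text
t 22.3 pos [578.9  95.2 193.8] yaw 132.6 F [ 0.6 -0.4 -0.4] open 0.42
togo mm dx 0.6 dy 0.2 dz 81.8 twist 0.03
t 22.30 x+40 21.4 y 24.7 uz 167.4 yaw 132.60 | F fwd -0.7 n -0.2 z -0.4 M [ 0.03 -0.17 -0.07]
```

Request:
carry_out([
  {"dx":0,"dy":0,"dz":0.015,"twist":0},
  {"dx":0,"dy":0,"dz":0.03,"twist":0},
  {"dx":0,"dy":0,"dz":0.045,"twist":0},
  {"dx":0,"dy":0,"dz":0.053,"twist":0},
  {"dx":0,"dy":0,"dz":0.055,"twist":0},
])

```text
t: 22.8
eef_pos: [579.4, 94.9, 138.7]
tcp_rot: [-3.141, -0.0, 2.313]
ft_force: [0.0, 0.4, 0.6]
opening: 0.424
```

Request:
carry_out([
  {"dx":0,"dy":0,"dz":0.005,"twist":0},
  {"dx":0,"dy":0,"dz":0.01,"twist":0},
  {"dx":0,"dy":0,"dz":0.014,"twist":0},
])

```text
t: 23.1
eef_pos: [579.3, 95.1, 124.9]
tcp_rot: [3.141, 0.0, 2.314]
ft_force: [0.6, 0.2, -0.6]
opening: 0.418
```

```bash
python3 s.py
```

```text
t 23.10 x+40 21.1 y 24.5 uz 98.5 yaw 132.57 | F fwd -0.2 n -0.6 z -0.6 M [ 0.   -0.13  0.01]
```

Request:
carry_out([
  {"dx":0,"dy":0,"dz":0.003,"twist":0},
  {"dx":0,"dy":0,"dz":0.006,"twist":0},
  {"dx":0,"dy":0,"dz":0.01,"twist":0},
  {"dx":0,"dy":0,"dz":0.01,"twist":0},
])

```text
t: 23.5
eef_pos: [579.1, 95.1, 114.5]
tcp_rot: [-3.141, -0.0, 2.314]
ft_force: [0.4, -0.3, -1.6]
opening: 0.419
```

Request:
carry_out([
  {"dx":0,"dy":0,"dz":0,"twist":0},
  {"dx":0,"dy":0,"dz":0,"twist":0},
  {"dx":0,"dy":0,"dz":0,"twist":0},
  {"dx":0,"dy":0,"dz":0,"twist":0},
  {"dx":0,"dy":0,"dz":0,"twist":0},
], grip=0.0)

```text
t: 24.0
eef_pos: [579.2, 95.2, 115.1]
tcp_rot: [3.141, 0.0, 2.314]
ft_force: [0.7, 0.1, 0.4]
opening: 0.104
```

Request:
carry_out([
  {"dx":0,"dy":0,"dz":0,"twist":0},
  {"dx":0,"dy":0,"dz":0,"twist":0},
])

```text
t: 24.2
eef_pos: [579.2, 95.2, 115.1]
tcp_rot: [3.141, 0.0, 2.314]
ft_force: [-1.1, -0.9, 1.6]
opening: 0.106
```

```bash
python3 s.py
```

```text
t 24.20 x+40 21.2 y 24.5 uz 88.7 yaw 132.57 | F fwd 0.1 n 1.5 z 1.6 M [ 0.02 -0.2  -0.08]
```

Full grip now (10.0 mm). Raise 4 mm, press forward to set the back face flush.

Request:
carry_out([
  {"dx":0,"dy":0,"dz":-0.002,"twist":0},
  {"dx":0,"dy":0,"dz":-0.004,"twist":0},
  {"dx":0,"dy":0,"dz":-0.004,"twist":0},
])

```text
t: 24.5
eef_pos: [579.2, 95.1, 119.2]
tcp_rot: [-3.142, 0.0, 2.314]
ft_force: [1.0, -0.1, -0.7]
opening: 0.1
```

```bash
python3 s.py
```

```text
t 24.50 x+40 21.2 y 24.6 uz 92.8 yaw 132.57 | F fwd -0.7 n -0.7 z -0.7 M [-0.06 -0.22 -0.02]
```

Request:
carry_out([
  {"dx":0.0005,"dy":0,"dz":0,"twist":0},
  {"dx":0.001,"dy":0,"dz":0,"twist":0},
])

```text
t: 24.7
eef_pos: [579.1, 95.3, 119.3]
tcp_rot: [3.141, 0.002, 2.314]
ft_force: [3.5, -6.9, -0.7]
opening: 0.1
```

```bash
python3 s.py
```

```text
t 24.70 x+40 21.4 y 24.5 uz 92.9 yaw 132.58 | F fwd -7.4 n 2.1 z -0.7 M [-1.39 -0.85 -0.02]
```

Request:
carry_out([
  {"dx":0.0005,"dy":0,"dz":0,"twist":0},
  {"dx":0.001,"dy":0,"dz":0,"twist":0},
])

```text
t: 24.9
eef_pos: [578.9, 95.5, 119.3]
tcp_rot: [3.141, 0.003, 2.314]
ft_force: [4.7, -9.2, -0.7]
opening: 0.103
```

```bash
python3 s.py
```

```text
t 24.90 x+40 21.6 y 24.5 uz 92.9 yaw 132.59 | F fwd -10.0 n 2.8 z -0.7 M [-1.98 -1.13 -0.04]
```

Request:
carry_out([
  {"dx":0.0005,"dy":0,"dz":0,"twist":0},
  {"dx":0.001,"dy":0,"dz":0,"twist":0},
])

```text
t: 25.1
eef_pos: [578.4, 96.1, 119.5]
tcp_rot: [3.141, 0.003, 2.314]
ft_force: [5.6, -10.7, 0.7]
opening: 0.106
```

```bash
python3 s.py; python3 hang2.py | grep side
```

```text
t 25.10 x+40 22.4 y 24.5 uz 93.1 yaw 132.58 | F fwd -11.7 n 3.1 z 0.7 M [-2.14 -1.09 -0.07]
side rib top 24 x [-47.1 -31.6 -19.1] y [18.3 21.4 24.4] z med 173.4 +-0.3 slope dz/dx 0.06
side back top 4 x [0.9 1.  1.6] y [63.6 63.9 64.3] z med 170.0 +-2.2 slope dz/dx -11.076
side tines 55 x [-89.3 -78.  -62.7] y [-19.3  -7.1  63.7] z med 119.3 +-0.2 slope dz/dx 0.025
side cap 119 x [ 4.5 13.  22.7] y [-6.7 24.8 53.9] z med 189.8 +-0.1 slope dz/dx 0.044
side foot 699 x [-26.3  44.7 110.1] y [-57.3  64.2  88.8] z med 10.7 +-0.1 slope dz/dx 0.004
```

Pitch is down from 0.045 to about 0.025. A little more forward.

Request:
carry_out([
  {"dx":0.0005,"dy":0,"dz":0,"twist":0},
  {"dx":0.001,"dy":0,"dz":0,"twist":0},
])

```text
t: 25.7
eef_pos: [578.0, 96.6, 119.7]
tcp_rot: [3.141, 0.004, 2.314]
ft_force: [5.5, -11.9, 1.3]
opening: 0.103
```

```bash
python3 s.py; python3 hang2.py | egrep 'side (rib|tin)'
```

```text
t 25.70 x+40 23.1 y 24.5 uz 93.3 yaw 132.58 | F fwd -12.5 n 4.0 z 1.3 M [-2.57 -1.29 -0.12]
side rib top 23 x [-44.8 -30.9 -17.3] y [18.4 21.4 24.4] z med 173.3 +-0.3 slope dz/dx 0.059
side tines 56 x [-89.1 -76.9 -64.6] y [-18.9  -7.2  63.6] z med 120.8 +-0.3 slope dz/dx 0.039
```

Level now, underside about 116.7 mm. Ease the forward push and go down with about 5 N forward.

Request:
carry_out([
  {"dx":-0.0008,"dy":0,"dz":0.001,"twist":0},
  {"dx":-0.0009,"dy":0,"dz":0.002,"twist":0},
])

```text
t: 26.3
eef_pos: [578.5, 96.7, 118.0]
tcp_rot: [3.14, 0.003, 2.314]
ft_force: [2.4, -5.0, 7.2]
opening: 0.106
```

```bash
python3 s.py
```

```text
t 26.30 x+40 22.8 y 24.0 uz 91.6 yaw 132.56 | F fwd -5.3 n 1.6 z 7.2 M [-0.91 -0.68  0.  ]
```

Request:
carry_out([
  {"dx":0,"dy":0,"dz":0.0007,"twist":0},
  {"dx":0,"dy":0,"dz":0.0013,"twist":0},
])

```text
t: 26.5
eef_pos: [578.6, 96.8, 117.0]
tcp_rot: [3.139, 0.003, 2.314]
ft_force: [2.7, -6.0, 8.2]
opening: 0.105
```

```bash
python3 s.py
```

```text
t 26.50 x+40 22.8 y 23.8 uz 90.6 yaw 132.56 | F fwd -6.2 n 2.1 z 8.2 M [-0.84 -0.63  0.05]
```

Request:
carry_out([
  {"dx":-0.0002,"dy":0,"dz":0.0006,"twist":0},
  {"dx":-0.0003,"dy":0,"dz":0.0012,"twist":0},
])

```text
t: 26.7
eef_pos: [578.8, 96.8, 115.9]
tcp_rot: [3.139, 0.003, 2.314]
ft_force: [3.6, -5.2, 8.7]
opening: 0.101
```

```bash
python3 s.py
```

```text
t 26.70 x+40 22.6 y 23.7 uz 89.5 yaw 132.56 | F fwd -6.3 n 0.8 z 8.7 M [-0.63 -0.59  0.06]
```

Request:
carry_out([
  {"dx":-0.0002,"dy":0,"dz":0.0005,"twist":0},
  {"dx":-0.0003,"dy":0,"dz":0.001,"twist":0},
])

```text
t: 26.9
eef_pos: [579.1, 96.6, 115.0]
tcp_rot: [3.139, 0.003, 2.314]
ft_force: [3.2, -5.1, 8.5]
opening: 0.103
```

```bash
python3 s.py
```

```text
t 26.90 x+40 22.3 y 23.6 uz 88.6 yaw 132.56 | F fwd -5.9 n 1.1 z 8.5 M [-0.65 -0.57  0.03]
```

Request:
carry_out([
  {"dx":-0.0002,"dy":0,"dz":0.0005,"twist":0},
  {"dx":-0.0003,"dy":0,"dz":0.001,"twist":0},
])

```text
t: 27.1
eef_pos: [579.1, 96.4, 113.4]
tcp_rot: [3.139, 0.003, 2.314]
ft_force: [5.0, -3.6, 2.2]
opening: 0.1
```

```bash
python3 s.py
```

```text
t 27.10 x+40 22.2 y 23.8 uz 87.0 yaw 132.56 | F fwd -6.1 n -1.3 z 2.2 M [-0.68 -0.9  -0.05]
```

Request:
carry_out([
  {"dx":0,"dy":0,"dz":0.0005,"twist":0},
  {"dx":0,"dy":0,"dz":0.001,"twist":0},
])

```text
t: 27.3
eef_pos: [579.0, 96.3, 112.3]
tcp_rot: [3.14, 0.003, 2.314]
ft_force: [4.1, -4.9, 2.4]
opening: 0.104
```

```bash
python3 s.py
```

```text
t 27.30 x+40 22.2 y 23.8 uz 85.9 yaw 132.56 | F fwd -6.4 n 0.3 z 2.4 M [-0.77 -0.86 -0.04]
```

The catch gave way (8.5 to 2.2 N, with a drop). On to the stop.

Request:
carry_out([
  {"dx":0,"dy":0,"dz":0.0005,"twist":0},
  {"dx":0,"dy":0,"dz":0.001,"twist":0},
])

```text
t: 27.5
eef_pos: [579.0, 96.3, 111.5]
tcp_rot: [3.14, 0.003, 2.314]
ft_force: [2.7, -5.2, 9.4]
opening: 0.101
```

```bash
python3 s.py
```

```text
t 27.50 x+40 22.1 y 23.9 uz 85.1 yaw 132.56 | F fwd -5.7 n 1.5 z 9.4 M [-0.68 -0.47 -0.03]
```

Request:
carry_out([
  {"dx":0,"dy":0,"dz":0.0004,"twist":0},
  {"dx":0,"dy":0,"dz":0.0008,"twist":0},
])

```text
t: 27.7
eef_pos: [579.1, 96.3, 111.4]
tcp_rot: [3.139, 0.003, 2.314]
ft_force: [0.4, -5.1, 15.7]
opening: 0.105
```

```bash
python3 s.py
```

```text
t 27.70 x+40 22.1 y 23.8 uz 85.0 yaw 132.56 | F fwd -4.0 n 3.2 z 15.7 M [-0.75  0.02 -0.  ]
```

Hard stop at the predicted height (111.4 - 3.0, about 109 mm). Relax, release and retreat.

Request:
carry_out([
  {"dx":-0.0004,"dy":0,"dz":-0.001,"twist":0},
  {"dx":-0.0006,"dy":0,"dz":-0.0015,"twist":0},
])

```text
t: 27.9
eef_pos: [579.1, 96.1, 111.6]
tcp_rot: [3.14, 0.002, 2.314]
ft_force: [5.5, -3.2, -4.9]
opening: 0.103
```

Request:
carry_out([
  {"dx":0,"dy":0,"dz":0,"twist":0},
  {"dx":0,"dy":0,"dz":0,"twist":0},
  {"dx":0,"dy":0,"dz":0,"twist":0},
  {"dx":0,"dy":0,"dz":0,"twist":0},
  {"dx":0,"dy":0,"dz":0,"twist":0},
], grip=0.04)

```text
t: 28.4
eef_pos: [578.8, 95.8, 111.5]
tcp_rot: [3.141, 0.002, 2.314]
ft_force: [3.1, -4.8, -0.8]
opening: 0.412
```

Request:
carry_out([
  {"dx":0,"dy":0,"dz":-0.01,"twist":0},
  {"dx":0,"dy":0,"dz":-0.03,"twist":0},
  {"dx":0,"dy":0,"dz":-0.06,"twist":0},
  {"dx":0,"dy":0,"dz":-0.1,"twist":0},
  {"dx":0,"dy":0,"dz":-0.135,"twist":0},
])

```text
t: 28.9
eef_pos: [577.8, 96.6, 248.0]
tcp_rot: [3.141, -0.0, 2.314]
ft_force: [0.5, -0.3, 0.6]
opening: 0.42
```

Request:
carry_out([
  {"dx":-0.04,"dy":0.01,"dz":0,"twist":0},
  {"dx":-0.085,"dy":0.02,"dz":0,"twist":0},
  {"dx":-0.13,"dy":0.03,"dz":0,"twist":0},
  {"dx":-0.17,"dy":0.035,"dz":0,"twist":0},
  {"dx":-0.2,"dy":0.04,"dz":0,"twist":0},
])

```text
t: 29.4
eef_pos: [744.1, -25.4, 245.7]
tcp_rot: [-3.141, -0.001, 2.313]
ft_force: [0.2, -0.1, 0.5]
opening: 0.421
```

Request:
carry_out([
  {"dx":0,"dy":0,"dz":0,"twist":0},
  {"dx":0,"dy":0,"dz":0,"twist":0},
  {"dx":0,"dy":0,"dz":0,"twist":0},
])

```text
t: 29.7
eef_pos: [742.2, -23.0, 246.4]
tcp_rot: [-3.142, -0.0, 2.314]
ft_force: [-0.7, 0.3, 0.9]
opening: 0.42
```

```bash
python3 s.py; python3 hang2.py
```

```text
t 29.70 x+40 -176.1 y -15.5 uz 220.0 yaw 132.61 | F fwd 0.7 n 0.3 z 0.9 M [ 0.06 -0.16  0.05]
side rib top 40 x [-64.5 -45.  -25.6] y [17.7 22.3 26.9] z med 164.1 +-0.2 slope dz/dx 0.042
side tines 33 x [-90.8 -81.4 -67.1] y [-17.   53.5  63. ] z med 109.6 +-0.2 slope dz/dx 0.088
side cap 123 x [ 4.2 13.4 23.3] y [-6.2 25.1 53.6] z med 189.8 +-0.1 slope dz/dx 0.006
side foot 702 x [-28.2  44.  109.2] y [-57.3  15.6  88.8] z med 10.8 +-0.1 slope dz/dx 0.003
top foot 79 x [50.8 66.7 83.7] y [-58.3 -49.3 -35.9] z med 12.3 +-0.2 slope dz/dx 0.009
```

The origin extrapolates to about 109.2 mm with pitch about 0.04 rad, so it is home and released. Handing in.

```bash
python3 -c "
from cell import *
print(job_done())"
```

```text
the job is handed in; nothing more can be done
None
```

The holder hangs on the stand by its hooks in the top row of slots, fully down and let go; I handed the job in at about 30 s of the 70 s allowed.

**How it went:**
- I gripped the white holder and pushed its tabs into the top slots without snagging. Contact came at the expected back-face position, at about 7 N.
- The first push down failed. The real fingertips end about 27 mm above the reported TCP, so I held only about 5 mm of the rib; the holder tipped slightly and wedged on the catch. That push reached 22.5 N, a little over the 20 N guide.
- A press from above with shut fingers, up to 17 N, did not pass the catch either.
- I then regripped with the full pads nearer the back plate and levelled the holder against the plate with up to 12.5 N forward. The next push passed the catch at about 8.5 N, and I stopped at the hard stop at about 16 N.

**Last checks:**
- From the side camera depth, with its roughly 1.2 mm bias removed, the holder's origin is about 109.2 mm up, against 109 mm when home.
- It pitches about 0.04 rad, under the 0.12 limit.
- In the last check the top camera saw only the foot, so it did not confirm the holder's height.
- I did not measure the back-face gap or the sideways position again after release.
- The gripper is open and well clear. I felt no bystander contact, but did not re-measure the bystanders' positions.

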